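# Nest the turned bowls under the bench riser

## Task

Put the three empty wooden bowls away as one nest under the bench riser: the middle-sized bowl inside the large one, which already stands there and stays where it is, and the small bowl inside the middle-sized one. Lower them gently rather than dropping or forcing them, and leave each sitting level with its foot fully down in the bowl below. Do not knock the riser, and leave the dye bottle, the wax tin and the stamp block where they stand.

Things in the scene. Friction and masses are not known exactly. Their poses are not given: they have to be found in the camera images.
- bowl_large_floor (a point): LARGE BOWL, turned beech, loose, 0.4 kg, 232 mm across, 76 mm high, upright under the riser. Point: centre of its inner floor, on its axis, 8 mm above the underside; z up. Wall 8 mm. The floor is a round well 72 mm across, 15 mm deep: the middle bowl's foot (64 mm) sits in it with 4 mm play all round. Above it a shoulder slopes outward, on which a foot set down off centre rides up.
- bowl_large_rim (a point): Centre of the large bowl's mouth, 76 mm above its underside. Outside radius at height: 43 mm at 0, 46 at 16, 84 at 44, 116 at 76 (rim).
- bowl_mid_center (a point): MIDDLE BOWL, turned beech, loose, 0.18 kg, 160 mm across, 72 mm high. Point: on its axis, half-way up (36 mm above the underside); z up. Outside radius at height: 32 mm at 0, 34 at 18, 55 at 36, 80 at 72 (rim). Wall 8 mm; its top 36 mm is a straight flare leaning out 35 degrees from vertical, good to pinch over the rim. Stands on the open bench left or right of the riser.
- bowl_mid_floor (a point): Centre of the middle bowl's inner floor, on its axis, 8 mm above its underside. The floor is a round well 49 mm across, 15 mm deep: the small bowl's foot (42 mm) sits in it with 3 mm play all round; above it a shoulder slopes outward.
- bowl_small_center (a point): SMALL BOWL, turned beech, loose, 0.09 kg, 84 mm across, 68 mm high. Point: on its axis, half-way up (34 mm above the underside); z up. Outside radius at height: 21 mm at 0, 22 at 12, 26 at 40, 42 at 68 (rim). Wall 8 mm; its top 28 mm is a straight flare leaning out 30 degrees from vertical. Stands across from the middle bowl. In the nest, about 23 mm is free between neighbouring flares for a finger.
- riser_edge (a point): RISER, fixed: slatted dark wooden shelf 170 mm deep, 420 wide, 18 thick, on two end panels 364 mm apart inside; open in front and behind. Point: middle of the shelf's lower front edge, 235 mm above the bench; x points in under the shelf, y left along the edge, z up. The large bowl's axis lies 60 to 70 mm in from the edge. Small bottles and spools stand on its rear half, to 100 mm.
- dye_bottle: Bystander: white plastic bottle 42 mm across, 120 mm high, loose, under the riser left of the large bowl. Origin: centre of its underside.
- wax_tin: Bystander: flat round metal tin 76 mm across, 30 mm high, loose, on the bench in front of the riser. Origin: centre of its underside.
- stamp_block: Bystander: wooden block 75 x 150 mm, 50 mm high, with upright steel stamps to 120 mm, loose, on the bench beyond the left-hand bowl. Origin: centre of its underside; long side along its own y.

How it is judged:
At the end, for the whole second after the job is handed in: The middle bowl stands in the large one and the small one in the middle one, each foot home on the floor below within 3 mm of height, axes within 8 mm, every bowl level within 0.06 rad, at rest and released, the large bowl within 30 mm of its starting place (z of bowl_mid_center in the frame of bowl_large_floor between 0.033 and 0.039 m and horizontal distance between bowl_mid_center and bowl_large_floor below 0.008 m and angle between each of bowl_mid_center, bowl_small_center, bowl_large_floor's own z axis and vertical below 0.06 rad and z of bowl_small_center in the frame of bowl_mid_floor between 0.031 and 0.037 m and horizontal distance between bowl_small_center and bowl_mid_floor below 0.008 m and distance of bowl_large_floor from where it was at the start of the episode below 0.03 m and linear speed of each of bowl_large, bowl_mid, bowl_small below 0.01 m/s); the robot touches nothing.
It fails at once if the large bowl is moved more than 40 mm from its place (distance of bowl_large_floor from where it was at the start of the episode above 0.04 m).
It fails at once if two bowls are forced together with more than 25 N (contact force between any of bowl_mid, bowl_small and bowl_large above 25 N or contact force between bowl_small and bowl_mid above 25 N).
It fails at once if the middle or small bowl is let fall (faster than 0.45 m/s with neither the fingers nor another bowl touching it) ((contact force between bowl_mid and bowl_large below 0.05 N and linear speed of bowl_mid above 0.45 m/s and contact force between the fingers and bowl_mid below 0.2 N) or (contact force between bowl_mid and bowl_small below 0.05 N and linear speed of bowl_small above 0.45 m/s and contact force between the fingers and bowl_small below 0.2 N)).
It fails at once if the riser is knocked by the robot or by a bowl with more than 8 N (contact force between any of the arm, the fingers, bowl_mid, bowl_small and riser above 8 N).
It fails at once if the dye bottle, wax tin or stamp block is moved more than 20 mm (distance of any of dye_bottle, wax_tin, stamp_block from where it was at the start of the episode above 0.02 m).
It also fails if it takes over 72 s, if anything falls off the work surface, if the arm or the gripper's body presses on something with over 40 N, if the wrist force passes 120 N, or if a joint passes its speed limit or range.

## Robot

A 6-joint arm with a two-finger parallel gripper is mounted at the origin on the work surface. World frame = base frame: x ahead of the robot, y to its left, z up, the work surface at z = 0. Lengths are in m, angles in rad, forces in N, time in s.
With the tool pointing down it reaches from about 0.325 to 0.85 m from the base axis. Payload 4.4 kg.
Tool frame: the origin (TCP) lies at the very end of the fingers, on their centre line; the grasp point (between the pads) lies 19 mm behind it; z points along the fingers, y is the line along which they close (so a half turn about z gives the same grasp; the last joint's range is limited). The gripper opens to 94 mm and grips with 3 to 60 N. Pads are 16 mm wide; open, the fingers measure 119 mm over their backs; the gripper's body (75 mm by 177 mm) begins 78 mm behind the grasp point.
Start: joints at [1.079, 0.207, 1.542, -0, 1.393, -0.15], TCP at [0.192, 0.542, 0.205] pointing down, gripper open.
Joint ranges: [-2.73, 2.73], [-0.86, 2.22], [0.23, 2.46], [-1.11, 4.25], [0.08, 2.63], [-2.82, 2.82]. Speed limits (rad/s): [2.79, 2.79, 3.14, 3.14, 3.14, 3.14].

## Interface

Orientations are given as a rotation vector (axis times angle).
In Python, from bench import monitor, imaging, r gives the robot as it stands.
- The arm moves only by the tool servo_tool, never from a script. Its argument "increments" is a list of rows, each an object of numbers: "x", "y", "z": the shift along the world's x, y, z in mm; "ax", "ay", "az": the turn, a rotation vector about the world's x, y, z in rad. In form: [{"x": .., "y": .., "z": .., "ax": .., "ay": .., "az": ..}, ...]. A call has 1 to 8 rows; each row is the pose to reach, as a shift and turn from the pose commanded when the call began; what a row does not reach only later rows make up. A row lasts 1/10 s, in which the tool goes at most 50 mm and 8.59 degrees, less where a joint would pass 70% of its speed; a pose out of reach is approached as far as the arm can. A call with a gripper value outside its range is refused whole. "hand" is the opening, from -1 (shut) to 1 (fully open), set as the call begins (left out, the last holds). The fingers move at their own pace and stop on an object; the grip force is fixed at half the most. Time passes only in rows, so rows that repeat a pose let the fingers close. It gives the time, the measured TCP pose, the force, the opening and the grip force at its end, in the units of the state.
- monitor.get_state(): the state, without advancing time (a new reading comes with each control period).
- imaging.camera(name): name is "scene" or "top"; returns the picture (420x560x3 uint8, blue, green, red); there is no depth.
- imaging.get_calibration(name): a dict with "fov_y" (degrees; the focal length in pixels is half the picture's height over the tangent of half this angle, whatever the lens; pixels are square), "cx", "cy" (the principal point, pixels), "world_from_camera" (4x4, takes a point from camera to world coordinates). Camera axes: x right, y up, looking along -z (the intrinsics and any distortion apply to the point x, -y, -z); pixel columns grow to the right and rows downward; lengths in m; the calibration is good to about 2 mm. A picture is of the moment at which its call begins. get_calibration takes no time and is no camera call.
- r.job_done(): hands the job in; it is judged then, once.
The state is a dict: "time": time; "q": joint angles; "dq": joint speeds; "tau": joint torques, N m; "tool_pos": TCP position; "ee_rot": TCP orientation; "force": force on the tool from outside, world axes, zero at the start; "ft_torque": the same for the moment, N m; "finger_gap": finger opening in m; "gripper_force": force on a finger pad.
Only numpy, scipy, OpenCV 4.12 (cv2) and the standard library are available. Lean on these libraries where they do the work, as an engineer would, in place of code of your own. Each camera call takes 0.05 s, during which the arm holds its last target. There are 200 camera calls.

## Working session

There is one attempt and no reset: what is moved stays moved. The work goes in short steps, Python scripts to look and compute and a tool call to move; the robot and the scene stay as the last step left them, time stands still between calls to the robot, and variables do not carry over. Pictures are saved under pics/ and viewed, at most 10 in all, crops included, and the job is handed in when it is done.

Besides the shell and the picture viewer there is one more tool, called after "Request:" as name([rows], argument=value, ...), one row to a line, values as JSON. servo_tool: Moves the arm, as the interface text tells. Its arguments: {"type":"object","properties":{"increments":{"type":"array"},"hand":{"type":"number"}},"required":["increments"]}

```bash
ls; mkdir -p pics; python3 - <<'E'
from bench import monitor, imaging, r
import cv2,numpy as np
np.set_printoptions(precision=4,suppress=True)
for n in("scene","top"):
    cv2.imwrite(f"pics/{n}0.png",imaging.camera(n)); c=imaging.get_calibration(n); print(n,c)
s=monitor.get_state(); print(s)
E
```

```text
pics
scene {'fov_y': 56.859474592458874, 'cx': 279.424223748246, 'cy': 209.60755813671238, 'world_from_camera': array([[ 0.018 , -0.6713,  0.741 ,  1.2351],
       [ 0.9997,  0.0222, -0.0042, -0.0089],
       [-0.0136,  0.7409,  0.6715,  0.7627],
       [ 0.    ,  0.    ,  0.    ,  1.    ]])}
top {'fov_y': 45.64945515352939, 'cx': 281.8919479098217, 'cy': 200.74300333144294, 'world_from_camera': array([[-0.0197,  0.9809, -0.1936,  0.3599],
       [-0.9994, -0.0246, -0.023 , -0.0113],
       [-0.0273,  0.1931,  0.9808,  1.2477],
       [ 0.    ,  0.    ,  0.    ,  1.    ]])}
{'time': 0.1, 'q': array([ 1.0795,  0.2073,  1.5428, -0.    ,  1.3935, -0.1505]), 'dq': array([ 0.0005, -0.0003, -0.0029, -0.    , -0.0009, -0.0001]), 'tau': array([ -0.0007, -37.1864, -28.2292,   0.07  ,   0.0312,  -0.0001]), 'tool_pos': array([0.1919, 0.5413, 0.2044]), 'ee_rot': array([-0.5326, -3.0955,  0.003 ]), 'force': array([ 0.578 , -0.3961,  0.3192]), 'ft_torque': array([ 0.016 ,  0.0501, -0.0531]), 'gripper_force': 0.0, 'finger_gap': 0.09398250093576006}
```

View pics/scene0.png

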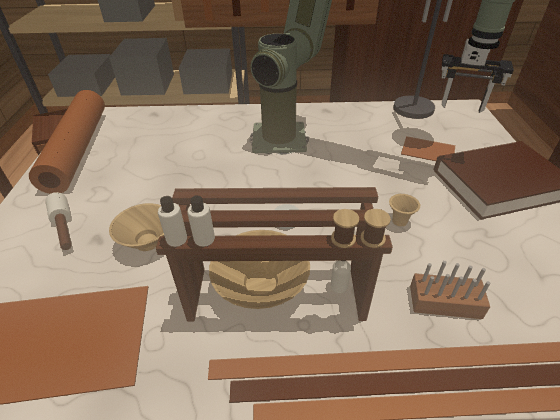

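View pics/top0.png

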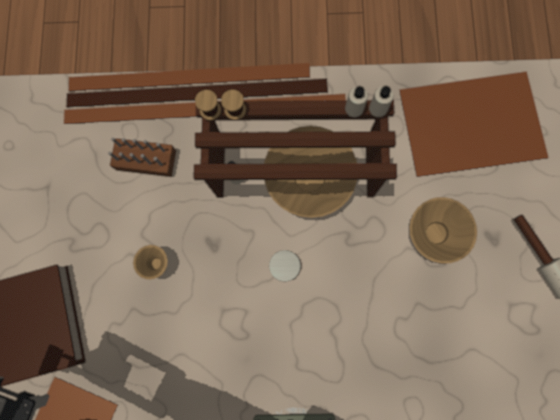

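Top view: mid bowl at about (443,230), small (150,262), large (312,172) under the slats, wax tin (285,265), and the stamp block left of the riser (142,157). The scene view looks from behind the riser towards the robot. I'll fit the rims as 3D circles.

```bash
cat > h.py <<'E'
import cv2,numpy as np
from scipy.optimize import minimize
from scipy.ndimage import map_coordinates
from bench import monitor, imaging, r
np.set_printoptions(precision=4,suppress=True)
def proj(c,P):
    T=np.linalg.inv(c["world_from_camera"]); p=np.atleast_2d(P)@T[:3,:3].T+T[:3,3]
    f=210/np.tan(np.radians(c["fov_y"]/2)); return np.c_[c["cx"]+f*p[:,0]/-p[:,2], c["cy"]-f*p[:,1]/-p[:,2]]
def unproj(c,uv,z):
    f=210/np.tan(np.radians(c["fov_y"]/2)); M=c["world_from_camera"]
    d=M[:3,:3]@np.array([(uv[0]-c["cx"])/f,-(uv[1]-c["cy"])/f,-1]); return M[:3,3]+d*(z-M[2,3])/d[2]
A=np.linspace(0,2*np.pi,181)[:-1]
def circ(x,y,z,R): return np.c_[x+R*np.cos(A),y+R*np.sin(A),z+0*A]
def sat(img):
    i=img.astype(float); return cv2.GaussianBlur((i[...,2]-i[...,0])/(i.sum(2)+30)*300,(0,0),0.8)
def samp(S,uv): return map_coordinates(S,[uv[:,1],uv[:,0]],order=1,mode='nearest')
def score(S,c,x,y,z,R,mask=None,d=.004):
    v=samp(S,proj(c,circ(x,y,z,R-d)))-samp(S,proj(c,circ(x,y,z,R+d)))
    v=np.clip(v,-20,20)
    return v.mean() if mask is None else v[mask].mean()
def fit(Ss,x0,y0,z,R,mask=None,span=.03):
    g=lambda p:-sum(score(S,c,p[0],p[1],z,R,mask) for S,c in Ss)
    b=min(((g((x,y)),x,y) for x in np.arange(x0-span,x0+span,.003) for y in np.arange(y0-span,y0+span,.003)))
    o=minimize(g,b[1:],method='Nelder-Mead',options=dict(initial_simplex=[[b[1],b[2]],[b[1]+.003,b[2]],[b[1],b[2]+.003]],xatol=1e-4))
    return o.x,-o.fun
E
cat > m.py <<'E'
from h import *
t=cv2.imread("pics/top0.png");s=cv2.imread("pics/scene0.png");ct,cs=[imaging.get_calibration(n) for n in("top","scene")]
St,Ss=sat(t),sat(s); big=cv2.resize(t,None,fx=1,fy=1)
out=[]
for n,uv,z,R in(("mid",(443,230),.072,.08),("small",(150,262),.068,.042),("large",(312,172),.076,.116)):
    p=unproj(ct,uv,z)
    for lab,L in(("top",[(St,ct)]),("scene",[(Ss,cs)])):
        m=None
        o,f=fit(L,p[0],p[1],z,R,m); print(n,lab,o,f); out.append((n,lab,o,z,R))
print("tin",unproj(ct,(285,265),.03))
T4=cv2.resize(t[90:290,100:500],None,fx=2,fy=2,interpolation=cv2.INTER_CUBIC)
S4=cv2.resize(s[180:330,90:490],None,fx=2,fy=2,interpolation=cv2.INTER_CUBIC)
for n,lab,o,z,R in out:
    c,I,of=(ct,T4,(100,90)) if lab=="top" else (cs,S4,(90,180))
    for u in proj(c,circ(*o,z,R))[::4]: cv2.circle(I,tuple(int(q) for q in (u-of)*2+.5),1,(0,255,0) ,-1)
cv2.imwrite("pics/ov.png",np.vstack([T4,S4])[:600] if False else np.vstack([T4[100:400],S4]))
E
python3 m.py
```

```text
mid top [ 0.5129 -0.3612] 20.0
mid scene [ 0.5141 -0.3613] 11.744487788339837
small top [0.4527 0.3319] 20.0
small scene [0.4548 0.3321] 16.622276721216103
large top [ 0.6629 -0.0544] 14.692627461689966
large scene [ 0.6642 -0.0543] 15.106507072813763
tin [0.4413 0.0128 0.03  ]
```

View pics/ov.png

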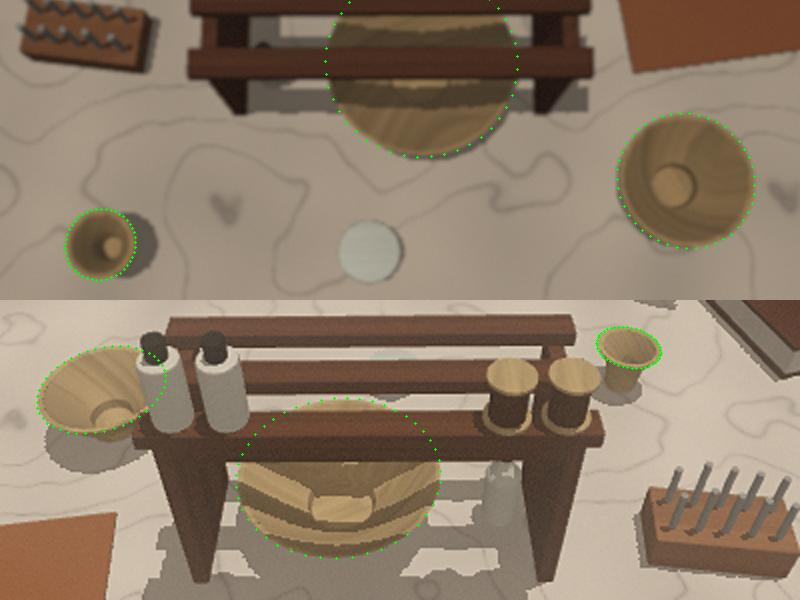

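```bash
sed -i 's/np.clip(v,-20,20)/np.clip(v,-60,60)/' h.py; python3 m.py; cat > opt.py <<'E'
from h import *
ct=imaging.get_calibration("top")
L=unproj(ct,(195,179),.235);R=unproj(ct,(396,179.5),.235); print("edge",L,R,np.linalg.norm(L-R))
ex=np.array([-(R-L)[1],(R-L)[0]])/np.linalg.norm((R-L)[:2]); ax=np.array([.6635,-.0543])
print("inward",ex,"axis in",ex@(ax-(L+R)[:2]/2))
# edge frame: x in from edge; bowl axis at x=D. mid nest: wall lean 35
D=ex@(ax-(L+R)[:2]/2)
def body(phi,be,dx,dz,w=.0885,h=.0375):
    p=np.radians(phi);b_=np.radians(be);l=np.radians(35)
    o=np.array([np.cos(p),np.sin(p),0]);t=np.array([-np.sin(p),np.cos(p),0]);z=np.array([0,0,1.])
    u=np.sin(l)*o+np.cos(l)*z;n=np.cos(l)*o-np.sin(l)*z
    b=np.cos(b_)*u+np.sin(b_)*t;c=np.cos(b_)*t-np.sin(b_)*u
    d=.008 # grasp below rim along wall
    g=np.array([D+dx,0,.080+dz])+o*.075-u*d
    ss=np.linspace(.078,.30,40)
    P=[]
    for s in ss:
        ww=w if s<.16 else .05; hh=h if s<.16 else .05
        for i in(-1,-.5,0,.5,1):
            for j in(-1,0,1): P.append(g+s*b+i*ww*n+j*hh*c)
    P=np.array(P)
    # signed distance to quarter-space box x>0, z>.235
    q=np.c_[-P[:,0],.235-P[:,2]]; dist=np.where((q<0).all(1),q.max(1),np.hypot(*np.maximum(q,0).T))
    return dist.min(),b
if __name__=="__main__":
    for phi in(180,195,210,225,240,250):
        for be in(0,-15,-30,-40):
            print(phi,be,*(round(body(phi,be,*q)[0]*1000,1) for q in((0,0),(0,.018),(-.02,.03),(-.05,.06))),body(phi,be,0,0)[1])
E
python3 opt.py
```

```text
mid top [ 0.5133 -0.3611] 24.031491874492108
mid scene [ 0.5139 -0.3609] 12.541033973305002
small top [0.4535 0.3318] 25.088488414450733
small scene [0.4544 0.3321] 17.779263817772588
large top [ 0.6645 -0.0539] 16.19693253517846
large scene [ 0.6638 -0.0541] 17.087267967384836
tin [0.4413 0.0128 0.03  ]
edge [0.6109 0.1938 0.235 ] [ 0.5988 -0.2251  0.235 ] 0.4190344772855707
inward [ 0.9996 -0.0289] axis in 0.059760154879936
180 0 13.2 2.7 12.1 32.9 [-0.5736  0.      0.8192]
180 -15 12.9 2.8 12.1 25.8 [-0.554   0.2588  0.7912]
180 -30 12.9 2.6 12.1 19.4 [-0.4967  0.5     0.7094]
180 -40 12.9 2.6 12.1 19.4 [-0.4394  0.6428  0.6275]
195 0 3.3 -3.7 3.1 21.7 [-0.554  -0.1485  0.8192]
195 -15 10.0 0.6 8.1 31.2 [-0.6021  0.1066  0.7912]
195 -30 16.9 5.4 12.7 35.5 [-0.6092  0.3544  0.7094]
195 -40 21.8 9.4 15.8 34.4 [-0.5908  0.5072  0.6275]
210 0 -7.6 -13.3 -6.4 8.4 [-0.4967 -0.2868  0.8192]
210 -15 3.9 -3.9 2.1 22.7 [-0.6092 -0.0529  0.7912]
210 -30 16.6 4.4 10.4 34.6 [-0.6802  0.1846  0.7094]
210 -40 25.4 11.9 16.2 40.8 [-0.7019  0.337   0.6275]
225 0 -18.4 -27.1 -17.6 -6.1 [-0.4056 -0.4056  0.8192]
225 -15 -3.9 -11.9 -5.0 11.9 [-0.5748 -0.2087  0.7912]
225 -30 13.1 1.9 6.5 28.4 [-0.7048  0.0023  0.7094]
225 -40 25.0 11.2 14.5 37.9 [-0.7652  0.1438  0.6275]
240 0 -30.1 -36.4 -33.0 -17.8 [-0.2868 -0.4967  0.8192]
240 -15 -13.2 -21.8 -13.2 -0.3 [-0.5012 -0.3504  0.7912]
240 -30 5.9 -3.3 1.2 19.6 [-0.6814 -0.1802  0.7094]
240 -40 21.3 7.4 10.5 31.8 [-0.7764 -0.0591  0.6275]
250 0 -52.3 -55.7 -44.8 -27.1 [-0.1962 -0.539   0.8192]
250 -15 -21.9 -29.3 -20.4 -8.9 [-0.4327 -0.4321  0.7912]
250 -30 -0.3 -8.3 -2.8 12.6 [-0.6397 -0.2958  0.7094]
250 -40 17.1 3.3 6.8 26.1 [-0.7543 -0.193   0.6275]
```

```bash
cat > k.py <<'E'
from h import *
from scipy.spatial.transform import Rotation as Ro
def ori(phi,lean,be):
    p,l,b_=np.radians([phi,lean,be]); o=np.array([np.cos(p),np.sin(p),0]);t=np.array([-np.sin(p),np.cos(p),0]);z=np.array([0,0,1.])
    u=np.sin(l)*o+np.cos(l)*z;n=np.cos(l)*o-np.sin(l)*z;b=np.cos(b_)*u+np.sin(b_)*t
    Y=-n;Z=-b; return np.c_[np.cross(Y,Z),Y,Z],o,u,b
def small(ax,z0,phi=180,d=.007):   # TCP for rim pinch; z0 underside height
    R,o,u,b=ori(phi,30,0); return np.array([*ax,z0+.068])+o*.0374-u*d-.019*b,R,b
def mid(ax,z0,phi=210,be=-40,d=.008):
    R,o,u,b=ori(phi,35,be); return np.array([*ax,z0+.072])+o*.0751-u*d-.019*b,R,b
def delta(tcp,R):
    s=monitor.get_state(); w=(Ro.from_matrix(R)*Ro.from_rotvec(s["ee_rot"]).inv()).as_rotvec()
    print("t",s["time"],"tcp",s["tool_pos"],"-> shift mm",((tcp-s["tool_pos"])*1000).round(1),"turn",w.round(3))
E
python3 - <<'E'
from k import *
t,R,b=small((.454,.332),0); print(t,b); delta(t+.07*b,R)
t,R,b=mid((.5136,-.361),0); print("mid",t,b); t,R,b=mid((.6641,-.054),.008); print("place",t,b)
E
```

```text
[0.4296 0.332  0.0455] [-0.5    0.     0.866]
t 0.1 tcp [0.1919 0.5413 0.2044] -> shift mm [ 202.7 -209.3  -98.3] turn [ 0.323 -0.457 -1.2  ]
mid [ 0.4659 -0.4027  0.0535] [-0.7019  0.337   0.6275]
place [ 0.6164 -0.0957  0.0615] [-0.7019  0.337   0.6275]
```

Request:
servo_tool([
  {"x": 203, "y": -209, "z": -60, "ax": 0.323, "ay": -0.457, "az": -1.2},
  {"x": 203, "y": -209, "z": -60, "ax": 0.323, "ay": -0.457, "az": -1.2},
  {"x": 203, "y": -209, "z": -60, "ax": 0.323, "ay": -0.457, "az": -1.2},
  {"x": 203, "y": -209, "z": -60, "ax": 0.323, "ay": -0.457, "az": -1.2},
  {"x": 203, "y": -209, "z": -60, "ax": 0.323, "ay": -0.457, "az": -1.2},
  {"x": 203, "y": -209, "z": -60, "ax": 0.323, "ay": -0.457, "az": -1.2},
  {"x": 203, "y": -209, "z": -60, "ax": 0.323, "ay": -0.457, "az": -1.2},
  {"x": 203, "y": -209, "z": -60, "ax": 0.323, "ay": -0.457, "az": -1.2},
], hand=-0.45)

```text
time: 0.9
tool_pos: [0.3958, 0.3301, 0.1444]
ee_rot: [1.814, 2.094, 0.465]
force: [0.7, 0.9, -0.6]
finger_gap: 0.0336
gripper_force: 0.0
```

```bash
python3 - <<'E'
from k import *
t,R,b=small((.454,.332),0); delta(t+.06*b,R);delta(t,R); print(monitor.get_state()["q"],monitor.get_state()["finger_gap"])
E
```

```text
t 0.9 tcp [0.3958 0.3301 0.1444] -> shift mm [  3.8   1.9 -46.9] turn [ 0.039 -0.053 -0.134]
t 0.9 tcp [0.3958 0.3301 0.1444] -> shift mm [ 33.8   1.9 -98.9] turn [ 0.039 -0.053 -0.134]
[ 0.7075 -0.0607  2.0466 -0.3839  0.8079  0.7823] 0.03356213012296334
```

Request:
servo_tool([
  {"x": 4, "y": 2, "z": -30, "ax": 0.039, "ay": -0.053, "az": -0.134},
  {"x": 4, "y": 2, "z": -47, "ax": 0.039, "ay": -0.053, "az": -0.134},
  {"x": 4, "y": 2, "z": -47, "ax": 0.039, "ay": -0.053, "az": -0.134},
  {"x": 13, "y": 2, "z": -63, "ax": 0.039, "ay": -0.053, "az": -0.134},
  {"x": 22, "y": 2, "z": -78, "ax": 0.039, "ay": -0.053, "az": -0.134},
  {"x": 29, "y": 2, "z": -90, "ax": 0.039, "ay": -0.053, "az": -0.134},
  {"x": 34, "y": 2, "z": -99, "ax": 0.039, "ay": -0.053, "az": -0.134},
  {"x": 34, "y": 2, "z": -99, "ax": 0.039, "ay": -0.053, "az": -0.134},
])

```text
time: 1.7
tool_pos: [0.4295, 0.3342, 0.0458]
ee_rot: [1.918, 1.937, 0.515]
force: [-0.5, 0.0, -0.6]
finger_gap: 0.026
gripper_force: 0.0
```

```bash
python3 - <<'E'
from k import *
t,R,b=small((.454,.332),0); delta(t,R); ct,cs=[imaging.get_calibration(n) for n in("top","scene")]
a=imaging.camera("top");s=imaging.camera("scene"); print(monitor.get_state()["finger_gap"])
A1=cv2.resize(a[200:300,100:233],(400,300));B=cv2.resize(s[160:260,340:473],(400,300)); cv2.imwrite("pics/g1.png",np.hstack([A1,B]))
E
```

```text
t 1.7 tcp [0.4295 0.3342 0.0458] -> shift mm [ 0.1 -2.2 -0.4] turn [ 0.002 -0.002 -0.009]
0.026124289761800517
```

View pics/g1.png

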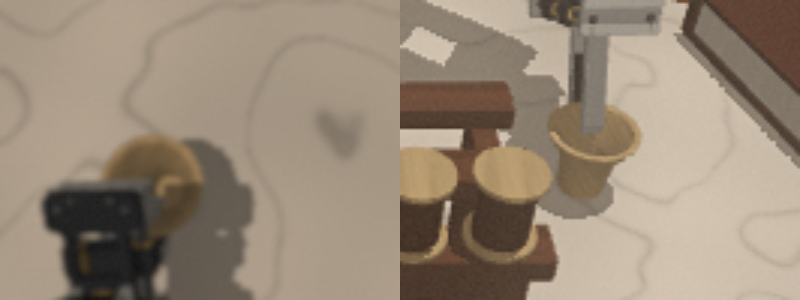

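The inner finger is inside the small bowl's mouth and the outer one is in front of the wall, with no contact. I'll shift 2 mm and close.

Request:
servo_tool([
  {"y": -2},
  {"y": -2},
  {"y": -2},
  {"y": -2},
  {"y": -2},
  {"y": -2},
], hand=-1)

```text
invalid input at $.increments[0]: expected keys x, y, z, ax, ay, az
```

Request:
servo_tool([
  {"z": 8},
  {"z": 25},
  {"z": 50},
  {"z": 80},
  {"z": 110},
  {"z": 120},
  {"z": 120},
])

```text
invalid input at $.increments[0]: expected keys x, y, z, ax, ay, az
```

```bash
cat > fitb.py <<'E'
from k import *
from scipy.optimize import minimize
def tcirc(p,R):  # p: x,y,z,tx,ty
    M=Ro.from_rotvec([p[3],p[4],0]).as_matrix(); return (circ(0,0,0,R)@M.T)+p[:3]
def fit5(p0,R,imgs,lev=False):
    Ss=[(sat(i),c) for i,c in imgs]; d=.003
    def g(p):
        p=np.r_[p,0,0] if lev else p
        e=0
        for S,c in Ss:
            v=samp(S,proj(c,tcirc(p,R-d)))-samp(S,proj(c,tcirc(p,R+d))); e-=np.clip(v,-8,30).mean()
        return e
    p0=np.array(p0,float); n=3 if lev else 5; p=p0[:n]
    st=np.array([.004,.004,.004,.08,.08])[:n]
    for k in range(3):
        o=minimize(g,p,method='Nelder-Mead',options=dict(initial_simplex=np.vstack([p,p+np.diag(st)]),xatol=1e-5,fatol=1e-4,maxiter=2000)); p=o.x; st=-st/1.5
    return p,-o.fun
def grab():
    return [(imaging.camera(n),imaging.get_calibration(n)) for n in("top","scene")]
E
python3 - <<'E'
from fitb import *
I=grab(); s=monitor.get_state(); print(s["tool_pos"],s["finger_gap"],s["gripper_force"],s["force"])
t,R,b=small((0,0),0); off=np.array([0,0,.068])-t
p0=s["tool_pos"]+off; print("expected rim",p0)
for lev in(True,False): print(fit5([*p0,0,0],.042,I,lev))
a,c=I[0];u=proj(c,p0)[0].astype(int);cs=I[1][1];v=proj(cs,p0)[0].astype(int)
f=lambda i,u:cv2.resize(i[max(u[1]-50,0):u[1]+50,max(u[0]-66,0):u[0]+67],(400,300))
cv2.imwrite("pics/g2.png",np.hstack([f(a,u),f(I[1][0],v)]))
E
```

```text
[0.4295 0.3351 0.0472] 0.025850942546770814 0.0 [-0.2779  1.0955  0.4517]
expected rim [0.4539 0.3351 0.0697]
(array([0.4529, 0.3327, 0.0666]), np.float64(26.283490354338213))
(array([ 0.453 ,  0.3328,  0.0667, -0.0131,  0.0146]), np.float64(26.346099859838006))
```

View pics/g2.png

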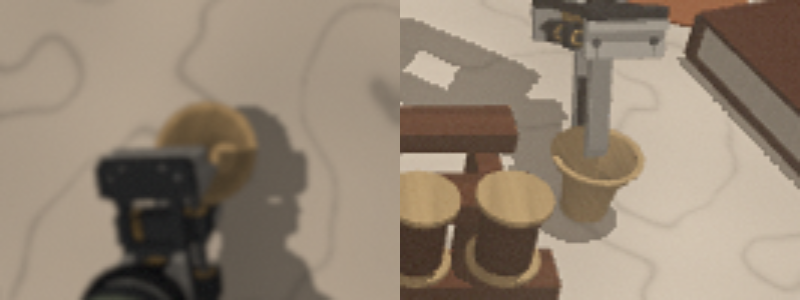

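Rows need all six keys, so nothing moved. The fit on the bowl at rest matches its known height and level to within 1.5 mm and 0.015 rad.

Request:
servo_tool([
  {"x": 0, "y": -2, "z": 0, "ax": 0, "ay": 0, "az": 0},
  {"x": 0, "y": -2, "z": 0, "ax": 0, "ay": 0, "az": 0},
  {"x": 0, "y": -2, "z": 0, "ax": 0, "ay": 0, "az": 0},
  {"x": 0, "y": -2, "z": 0, "ax": 0, "ay": 0, "az": 0},
  {"x": 0, "y": -2, "z": 0, "ax": 0, "ay": 0, "az": 0},
  {"x": 0, "y": -2, "z": 0, "ax": 0, "ay": 0, "az": 0},
], hand=-1)

```text
time: 2.5
tool_pos: [0.4291, 0.3329, 0.0467]
ee_rot: [1.918, 1.937, 0.518]
force: [-4.0, -0.6, 6.2]
finger_gap: 0.0073
gripper_force: 29.3
```

Request:
servo_tool([
  {"x": 0, "y": 0, "z": 6, "ax": 0, "ay": 0, "az": 0},
  {"x": 0, "y": 0, "z": 20, "ax": 0, "ay": 0, "az": 0},
  {"x": 0, "y": 0, "z": 40, "ax": 0, "ay": 0, "az": 0},
  {"x": 0, "y": 0, "z": 65, "ax": 0, "ay": 0, "az": 0},
  {"x": 0, "y": 0, "z": 90, "ax": 0, "ay": 0, "az": 0},
  {"x": 0, "y": 0, "z": 110, "ax": 0, "ay": 0, "az": 0},
  {"x": 0, "y": 0, "z": 120, "ax": 0, "ay": 0, "az": 0},
  {"x": 0, "y": 0, "z": 120, "ax": 0, "ay": 0, "az": 0},
])

```text
time: 3.3
tool_pos: [0.43, 0.3334, 0.168]
ee_rot: [1.918, 1.936, 0.522]
force: [1.0, -0.1, -1.0]
finger_gap: 0.0072
gripper_force: 29.1
```

```bash
cat > ms.py <<'E'
from fitb import *
I=grab(); S=[monitor.get_state() for _ in range(1)]; s=S[0]; print(s["time"],s["tool_pos"],s["finger_gap"],s["gripper_force"],s["force"])
t,R,b=small((0,0),0); p0=s["tool_pos"]+np.array([0,0,.068])-t; print("expected rim",p0)
for lev in(True,False): print(fit5([*p0,0,0],.042,I,lev))
delta(s["tool_pos"],R); print(s["q"])
E
python3 ms.py
```

```text
3.4 [0.4286 0.3322 0.1652] 0.0067441659379740325 29.083655192998776 [-0.6782 -0.5948 -1.9177]
expected rim [0.453  0.3322 0.1877]
(array([0.4542, 0.3332, 0.1863]), np.float64(24.772919219517973))
(array([ 0.4545,  0.3333,  0.1867, -0.0389,  0.0186]), np.float64(25.072860343044763))
t 3.4 tcp [0.4286 0.3322 0.1652] -> shift mm [0. 0. 0.] turn [ 0.002 -0.002 -0.009]
[ 0.7019 -0.0351  1.9931 -0.4518  0.8212  0.9423]
```

Request:
servo_tool([
  {"x": 2, "y": -15, "z": 0, "ax": 0, "ay": 0, "az": 0},
  {"x": 5, "y": -50, "z": 0, "ax": 0, "ay": 0, "az": 0},
  {"x": 9, "y": -95, "z": 0, "ax": 0, "ay": 0, "az": 0},
  {"x": 13, "y": -140, "z": 0, "ax": 0, "ay": 0, "az": 0},
  {"x": 17, "y": -185, "z": 0, "ax": 0, "ay": 0, "az": 0},
  {"x": 21, "y": -230, "z": 0, "ax": 0, "ay": 0, "az": 0},
  {"x": 25, "y": -275, "z": 0, "ax": 0, "ay": 0, "az": 0},
  {"x": 29, "y": -320, "z": 0, "ax": 0, "ay": 0, "az": 0},
])

```text
time: 4.2
tool_pos: [0.4566, 0.0128, 0.1645]
ee_rot: [1.919, 1.94, 0.516]
force: [1.6, 0.5, -0.9]
finger_gap: 0.0071
gripper_force: 29.1
```

Request:
servo_tool([
  {"x": 4, "y": -45, "z": 0, "ax": 0, "ay": 0, "az": 0},
  {"x": 8, "y": -90, "z": 0, "ax": 0, "ay": 0, "az": 0},
  {"x": 12, "y": -135, "z": 0, "ax": 0, "ay": 0, "az": 0},
  {"x": 16, "y": -180, "z": 0, "ax": 0, "ay": 0, "az": 0},
  {"x": 20, "y": -225, "z": 0, "ax": 0, "ay": 0, "az": 0},
  {"x": 24, "y": -270, "z": 0, "ax": 0, "ay": 0, "az": 0},
  {"x": 28, "y": -315, "z": 0, "ax": 0, "ay": 0, "az": 0},
  {"x": 30, "y": -345, "z": 0, "ax": 0, "ay": 0, "az": 0},
])

```text
time: 5.0
tool_pos: [0.487, -0.3337, 0.1641]
ee_rot: [1.923, 1.936, 0.516]
force: [0.4, 0.5, -1.2]
finger_gap: 0.0072
gripper_force: 29.1
```

Request:
servo_tool([
  {"x": 0, "y": -20, "z": 0, "ax": 0, "ay": 0, "az": 0},
  {"x": 0, "y": -29, "z": 0, "ax": 0, "ay": 0, "az": 0},
  {"x": 0, "y": -29, "z": 0, "ax": 0, "ay": 0, "az": 0},
  {"x": 0, "y": -29, "z": 0, "ax": 0, "ay": 0, "az": 0},
])

```text
time: 5.4
tool_pos: [0.4876, -0.3584, 0.165]
ee_rot: [1.92, 1.939, 0.519]
force: [0.3, -0.5, -0.3]
finger_gap: 0.007
gripper_force: 29.1
```

```bash
cat >> ms.py <<'E'
ct=I[0][1]
St,Ss=sat(I[0][0]),sat(I[1][0])
for nm,S,c in(("top",St,ct),("scene",Ss,I[1][1])): print("mid",nm,fit([(S,c)],.5136,-.361,.072,.08,None,.012))
cv2.imwrite("pics/now.png",np.hstack([cv2.resize(I[0][0][150:300,370:520],(400,400)),cv2.resize(I[1][0][150:300,70:220],(400,400))]))
E
python3 ms.py
```

```text
5.5 [ 0.488  -0.3582  0.1656] 0.007156064516311958 29.123023442252816 [-0.1918 -0.7333 -1.8478]
expected rim [ 0.5124 -0.3582  0.1881]
(array([ 0.5134, -0.3573,  0.1867]), np.float64(18.53374193994526))
(array([ 0.5134, -0.3574,  0.1866,  0.005 ,  0.0165]), np.float64(18.59424267165121))
t 5.5 tcp [ 0.488  -0.3582  0.1656] -> shift mm [0. 0. 0.] turn [-0.    -0.002 -0.011]
[-1.0287  0.0965  1.8565  0.5444  0.9793 -1.3006]
mid top (array([ 0.5125, -0.3627]), np.float64(18.25768764055746))
mid scene (array([ 0.5138, -0.361 ]), np.float64(10.777894566346301))
```

View pics/now.png

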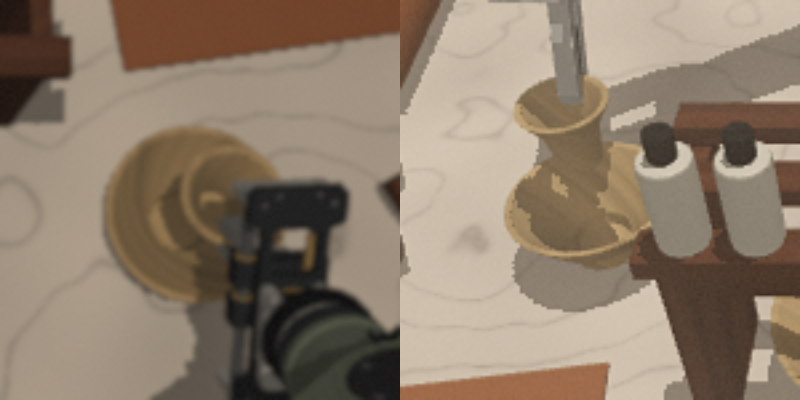

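The small bowl hangs level over the mid bowl, clear of everything. I'll lower it into the mouth, then measure again.

Request:
servo_tool([
  {"x": 0, "y": -3.5, "z": -10, "ax": 0, "ay": 0, "az": 0},
  {"x": 0, "y": -3.5, "z": -25, "ax": 0, "ay": 0, "az": 0},
  {"x": 0, "y": -3.5, "z": -40, "ax": 0, "ay": 0, "az": 0},
  {"x": 0, "y": -3.5, "z": -55, "ax": 0, "ay": 0, "az": 0},
  {"x": 0, "y": -3.5, "z": -65, "ax": 0, "ay": 0, "az": 0},
  {"x": 0, "y": -3.5, "z": -65, "ax": 0, "ay": 0, "az": 0},
  {"x": 0, "y": -3.5, "z": -65, "ax": 0, "ay": 0, "az": 0},
])

```text
time: 6.2
tool_pos: [0.4881, -0.3634, 0.1008]
ee_rot: [1.919, 1.937, 0.518]
force: [0.1, -0.6, -1.6]
finger_gap: 0.0072
gripper_force: 29.1
```

```bash
cat > mr.py <<'E'
from fitb import *
# relative: small (held) and mid rims
I=grab(); T=[monitor.get_state()]; s=T[0]
t,R,b=small((0,0),0); p0=s["tool_pos"]+np.array([0,0,.068])-t; print(s["time"],s["tool_pos"],s["force"],"exp",p0)
p,f=fit5([*p0,0,0],.042,I,True); print("small both",p,f); print("5dof",fit5([*p,0,0],.042,I)[0])
for i in I:
    S=sat(i[0]); print("small",fit([(S,i[1])],p[0],p[1],p[2],.042,None,.01),"mid",fit([(S,i[1])],.5136,-.361,.072,.08,None,.012))
E
python3 mr.py
```

```text
6.3 [ 0.4885 -0.3641  0.102 ] [-0.2662 -0.5008 -1.0789] exp [ 0.5129 -0.3641  0.1245]
small both [ 0.5139 -0.3625  0.1239] 8.702550160422811
5dof [ 0.514  -0.362   0.1241 -0.0212 -0.0141]
small (array([ 0.516 , -0.3573]), np.float64(1.0707119955083206)) mid (array([ 0.5117, -0.3624]), np.float64(16.868773851882665))
small (array([ 0.5141, -0.363 ]), np.float64(9.024989018014598)) mid (array([ 0.5137, -0.3609]), np.float64(9.35741438904568))
```

Request:
servo_tool([
  {"x": 0, "y": 0.7, "z": -6, "ax": 0, "ay": 0, "az": 0},
  {"x": 0, "y": 0.7, "z": -12, "ax": 0, "ay": 0, "az": 0},
  {"x": 0, "y": 0.7, "z": -18, "ax": 0, "ay": 0, "az": 0},
  {"x": 0, "y": 0.7, "z": -24, "ax": 0, "ay": 0, "az": 0},
  {"x": 0, "y": 0.7, "z": -28, "ax": 0, "ay": 0, "az": 0},
  {"x": 0, "y": 0.7, "z": -28, "ax": 0, "ay": 0, "az": 0},
])

```text
time: 6.9
tool_pos: [0.4877, -0.3621, 0.0721]
ee_rot: [1.92, 1.938, 0.518]
force: [0.6, 0.1, -0.9]
finger_gap: 0.0071
gripper_force: 29.1
```

Request:
servo_tool([
  {"x": 0, "y": 0, "z": -1, "ax": 0, "ay": 0, "az": 0},
  {"x": 0, "y": 0, "z": -2, "ax": 0, "ay": 0, "az": 0},
  {"x": 0, "y": 0, "z": -3, "ax": 0, "ay": 0, "az": 0},
  {"x": 0, "y": 0, "z": -4, "ax": 0, "ay": 0, "az": 0},
  {"x": 0, "y": 0, "z": -4, "ax": 0, "ay": 0, "az": 0},
])

```text
time: 7.4
tool_pos: [0.4881, -0.3627, 0.0692]
ee_rot: [1.918, 1.937, 0.517]
force: [0.3, 0.6, -0.9]
finger_gap: 0.007
gripper_force: 29.1
```

```bash
python3 mr.py
```

```text
7.5 [ 0.4881 -0.3628  0.0693] [ 0.3075 -0.3847 -1.0135] exp [ 0.5125 -0.3628  0.0918]
small both [ 0.5157 -0.3546  0.0932] 4.108950179976665
5dof [ 0.5155 -0.3524  0.092   0.2243 -0.0113]
small (array([ 0.5162, -0.3565]), np.float64(0.9611820474623982)) mid (array([ 0.5113, -0.3623]), np.float64(18.028425867122262))
small (array([ 0.5167, -0.3531]), np.float64(4.063027923084929)) mid (array([ 0.5138, -0.361 ]), np.float64(11.276342011006555))
```

Request:
servo_tool([
  {"x": 0, "y": 0, "z": -1, "ax": 0, "ay": 0, "az": 0},
  {"x": 0, "y": 0, "z": -2, "ax": 0, "ay": 0, "az": 0},
  {"x": 0, "y": 0, "z": -3, "ax": 0, "ay": 0, "az": 0},
  {"x": 0, "y": 0, "z": -3, "ax": 0, "ay": 0, "az": 0},
])

```text
time: 7.9
tool_pos: [0.488, -0.3626, 0.066]
ee_rot: [1.919, 1.937, 0.517]
force: [0.3, 0.4, -1.1]
finger_gap: 0.007
gripper_force: 29.1
```

Request:
servo_tool([
  {"x": 0, "y": 0, "z": -1, "ax": 0, "ay": 0, "az": 0},
  {"x": 0, "y": 0, "z": -2, "ax": 0, "ay": 0, "az": 0},
  {"x": 0, "y": 0, "z": -3, "ax": 0, "ay": 0, "az": 0},
  {"x": 0, "y": 0, "z": -3, "ax": 0, "ay": 0, "az": 0},
])

```text
time: 8.3
tool_pos: [0.488, -0.3626, 0.063]
ee_rot: [1.919, 1.938, 0.517]
force: [-0.0, -0.0, -1.4]
finger_gap: 0.0068
gripper_force: 29.1
```

Request:
servo_tool([
  {"x": 0, "y": 0, "z": -1, "ax": 0, "ay": 0, "az": 0},
  {"x": 0, "y": 0, "z": -2, "ax": 0, "ay": 0, "az": 0},
  {"x": 0, "y": 0, "z": -3, "ax": 0, "ay": 0, "az": 0},
  {"x": 0, "y": 0, "z": -4, "ax": 0, "ay": 0, "az": 0},
  {"x": 0, "y": 0, "z": -4, "ax": 0, "ay": 0, "az": 0},
])

```text
time: 8.8
tool_pos: [0.488, -0.3626, 0.059]
ee_rot: [1.919, 1.938, 0.517]
force: [-0.2, -0.9, -1.6]
finger_gap: 0.0069
gripper_force: 29.1
```

Request:
servo_tool([
  {"x": 0, "y": 0, "z": -1, "ax": 0, "ay": 0, "az": 0},
  {"x": 0, "y": 0, "z": -2, "ax": 0, "ay": 0, "az": 0},
  {"x": 0, "y": 0, "z": -2, "ax": 0, "ay": 0, "az": 0},
])

```text
time: 9.1
tool_pos: [0.488, -0.3626, 0.0571]
ee_rot: [1.919, 1.937, 0.517]
force: [-0.1, -0.1, -0.7]
finger_gap: 0.0071
gripper_force: 29.1
```

Request:
servo_tool([
  {"x": 0, "y": 0, "z": -1, "ax": 0, "ay": 0, "az": 0},
  {"x": 0, "y": 0, "z": -1, "ax": 0, "ay": 0, "az": 0},
])

```text
time: 9.3
tool_pos: [0.488, -0.3627, 0.0561]
ee_rot: [1.919, 1.937, 0.517]
force: [-0.8, 0.1, -1.1]
finger_gap: 0.0069
gripper_force: 29.1
```

Request:
servo_tool([
  {"x": 0, "y": 0, "z": -0.7, "ax": 0, "ay": 0, "az": 0},
  {"x": 0, "y": 0, "z": -0.7, "ax": 0, "ay": 0, "az": 0},
])

```text
time: 9.5
tool_pos: [0.4881, -0.3627, 0.0555]
ee_rot: [1.919, 1.937, 0.517]
force: [0.5, 0.5, -1.2]
finger_gap: 0.0067
gripper_force: 29.1
```

Request:
servo_tool([
  {"x": 0, "y": 0, "z": -0.6, "ax": 0, "ay": 0, "az": 0},
  {"x": 0, "y": 0, "z": -0.6, "ax": 0, "ay": 0, "az": 0},
])

```text
time: 9.7
tool_pos: [0.4881, -0.3629, 0.0551]
ee_rot: [1.918, 1.937, 0.517]
force: [-1.2, 0.3, -0.7]
finger_gap: 0.007
gripper_force: 29.2
```

Request:
servo_tool([
  {"x": 0, "y": 0, "z": -0.6, "ax": 0, "ay": 0, "az": 0},
  {"x": 0, "y": 0, "z": -0.6, "ax": 0, "ay": 0, "az": 0},
])

```text
time: 9.9
tool_pos: [0.4882, -0.363, 0.0548]
ee_rot: [1.918, 1.937, 0.517]
force: [-2.2, 0.2, 2.8]
finger_gap: 0.0068
gripper_force: 29.3
```

Contact sits at the floor height expected, with about 4 N. Release with a small opening.

Request:
servo_tool([
  {"x": 0, "y": 0, "z": 0, "ax": 0, "ay": 0, "az": 0},
  {"x": 0, "y": 0, "z": 0, "ax": 0, "ay": 0, "az": 0},
  {"x": 0, "y": 0, "z": 0, "ax": 0, "ay": 0, "az": 0},
  {"x": 0, "y": 0, "z": 0, "ax": 0, "ay": 0, "az": 0},
], hand=-0.66)

```text
time: 10.3
tool_pos: [0.4882, -0.3627, 0.0543]
ee_rot: [1.918, 1.937, 0.517]
force: [0.3, -0.4, 0.6]
finger_gap: 0.0159
gripper_force: 0.0
```

Request:
servo_tool([
  {"x": -3, "y": 0, "z": 5, "ax": 0, "ay": 0, "az": 0},
  {"x": -8, "y": 0, "z": 14, "ax": 0, "ay": 0, "az": 0},
  {"x": -15, "y": 0, "z": 26, "ax": 0, "ay": 0, "az": 0},
  {"x": -25, "y": 0, "z": 43, "ax": 0, "ay": 0, "az": 0},
  {"x": -40, "y": 0, "z": 69, "ax": 0, "ay": 0, "az": 0},
  {"x": -60, "y": 0, "z": 104, "ax": 0, "ay": 0, "az": 0},
  {"x": -80, "y": 0, "z": 130, "ax": 0, "ay": 0, "az": 0},
  {"x": -100, "y": 20, "z": 140, "ax": 0, "ay": 0, "az": 0},
])

```text
time: 11.1
tool_pos: [0.3878, -0.3467, 0.1997]
ee_rot: [1.913, 1.932, 0.509]
force: [0.0, -0.6, 0.5]
finger_gap: 0.0162
gripper_force: 0.0
```

Request:
servo_tool([
  {"x": -40, "y": 30, "z": 0, "ax": 0, "ay": 0, "az": 0},
  {"x": -60, "y": 60, "z": 0, "ax": 0, "ay": 0, "az": 0},
  {"x": -60, "y": 60, "z": 0, "ax": 0, "ay": 0, "az": 0},
])

```text
time: 11.4
tool_pos: [0.3261, -0.2797, 0.1939]
ee_rot: [1.92, 1.937, 0.516]
force: [0.2, -0.1, 0.2]
finger_gap: 0.0161
gripper_force: 0.0
```

```bash
cat > mn.py <<'E'
from fitb import *
def nest(xm,ym,zm,nm,view=True):
    I=grab()
    Ss=[sat(i) for i,_ in I]
    for k,(i,c) in enumerate(I):
        print(("top","scene")[k],"mid",fit([(Ss[k],c)],xm,ym,zm+.072,.08,None,.012))
    p,f=fit5([xm,ym,zm+.076,0,0],.042,I); print("small",p,f); print("small lev",fit5([xm,ym,zm+.076],.042,I,True))
    p,f=fit5([xm,ym,zm+.072,0,0],.08,I); print("mid",p,f)
    O=[]
    for i,c in I:
        u=proj(c,[xm,ym,zm+.07])[0].astype(int); h=45; x0,y0=max(u[0]-h,0),max(u[1]-h,0)
        O.append(cv2.resize(i[y0:y0+2*h,x0:x0+2*h],(400,400),interpolation=cv2.INTER_CUBIC))
    cv2.imwrite(f"pics/{nm}.png",np.hstack(O))
E
python3 - <<'E'
from mn import *
nest(.5136,-.361,0,"n1")
s=monitor.get_state();print(s["time"],s["q"])
t,R,b=mid((.5136,-.361),0); delta(t+.08*b,R); delta(t,R)
E
```

```text
top mid (array([ 0.5133, -0.3611]), np.float64(24.124587469377932))
scene mid (array([ 0.5139, -0.3608]), np.float64(12.643063285201325))
small [ 0.5128 -0.3564  0.0825 -0.0435  0.0742] 3.960743304099431
small lev (array([ 0.5132, -0.3565,  0.0799]), np.float64(3.8525381387430326))
mid [ 0.5133 -0.3614  0.0713  0.0174  0.0127] 30.550979486059127
11.5 [-1.3345 -0.3242  2.1617  0.5435  1.2225 -1.512 ]
t 11.5 tcp [ 0.3278 -0.2834  0.1955] -> shift mm [ 81.9 -92.3 -91.8] turn [-0.539 -0.234  0.126]
t 11.5 tcp [ 0.3278 -0.2834  0.1955] -> shift mm [ 138.1 -119.2 -142. ] turn [-0.539 -0.234  0.126]
```

View pics/n1.png

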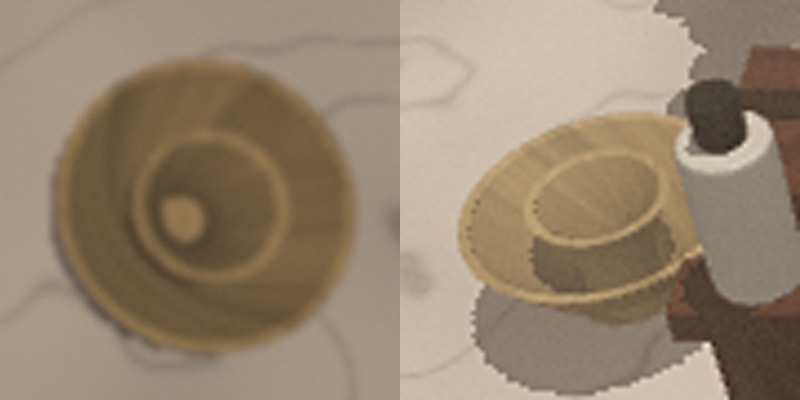

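Small bowl is nested: its rim ring sits concentric within about 2 mm after parallax, and the mid bowl did not move. Next I'll check riser clearance along the diagonal entry path, then pinch the mid rim.

```bash
python3 - <<'E'
from opt import *
for phi,be in((180,0),(200,-40),(210,-35),(210,-40),(215,-40),(210,-45)):
    print(phi,be,*(round(body(phi,be,*q)[0]*1000,1) for q in((0,0),(0,.018),(-.01,.028),(-.02,.038),(-.04,.06),(-.06,.08),(-.11,.09))))
from k import *
tt=np.array([.5,-.866,0])*-.003
t,R,b=mid((.5136,-.361),0); t=t+tt; print(t); delta(t+.08*b,R); delta(t,R)
E
```

```text
edge [0.6109 0.1938 0.235 ] [ 0.5988 -0.2251  0.235 ] 0.4190344772855707
inward [ 0.9996 -0.0289] axis in 0.059760154879936
180 0 13.2 2.7 5.6 7.5 22.9 42.9 92.9
200 -40 23.4 10.8 10.6 11.6 27.7 44.5 94.5
210 -35 21.0 8.4 7.8 8.4 27.9 47.9 97.9
210 -40 25.4 11.9 11.2 11.5 30.8 50.8 100.8
215 -40 25.6 11.9 11.0 11.0 30.2 50.2 100.2
210 -45 29.7 15.8 14.6 14.6 33.3 53.3 103.3
[ 0.4644 -0.4001  0.0535]
t 11.5 tcp [ 0.3278 -0.2834  0.1955] -> shift mm [ 80.4 -89.7 -91.8] turn [-0.539 -0.234  0.126]
t 11.5 tcp [ 0.3278 -0.2834  0.1955] -> shift mm [ 136.6 -116.6 -142. ] turn [-0.539 -0.234  0.126]
```

Request:
servo_tool([
  {"x": 40, "y": -45, "z": -20, "ax": -0.539, "ay": -0.234, "az": 0.126},
  {"x": 80, "y": -90, "z": -50, "ax": -0.539, "ay": -0.234, "az": 0.126},
  {"x": 80, "y": -90, "z": -75, "ax": -0.539, "ay": -0.234, "az": 0.126},
  {"x": 80, "y": -90, "z": -92, "ax": -0.539, "ay": -0.234, "az": 0.126},
  {"x": 80, "y": -90, "z": -92, "ax": -0.539, "ay": -0.234, "az": 0.126},
  {"x": 80, "y": -90, "z": -92, "ax": -0.539, "ay": -0.234, "az": 0.126},
  {"x": 80, "y": -90, "z": -92, "ax": -0.539, "ay": -0.234, "az": 0.126},
], hand=-0.62)

```text
time: 12.2
tool_pos: [0.4077, -0.3713, 0.0993]
ee_rot: [1.35, 1.818, 0.21]
force: [-0.2, 0.4, -1.1]
finger_gap: 0.0182
gripper_force: 0.0
```

```bash
python3 - <<'E'
from k import *
t,R,b=mid((.5136,-.361),0); t=t+np.array([-.0015,.0026,0])
for i in range(3): imaging.camera("top"); delta(t,R)
s=monitor.get_state(); print(s["q"],b)
E
```

```text
t 12.25 tcp [ 0.4081 -0.3722  0.1007] -> shift mm [ 56.3 -27.9 -47.2] turn [-0.007 -0.003 -0.001]
t 12.3 tcp [ 0.4085 -0.3732  0.1022] -> shift mm [ 55.8 -26.9 -48.6] turn [-0.005 -0.002 -0.002]
t 12.35 tcp [ 0.4088 -0.374   0.1032] -> shift mm [ 55.6 -26.1 -49.7] turn [-0.003 -0.001 -0.002]
[-1.2762  0.0222  2.3321  1.4383  0.6182 -2.7534] [-0.7019  0.337   0.6275]
```

The wrist's last joint is near its limit (-2.75), so I'll use the equivalent grasp and turn the tool half a turn about its own axis.

Request:
servo_tool([
  {"x": 0, "y": 0, "z": 0, "ax": 0.737, "ay": -0.354, "az": -0.659},
  {"x": 0, "y": 0, "z": 0, "ax": 0.737, "ay": -0.354, "az": -0.659},
  {"x": 0, "y": 0, "z": 0, "ax": 0.737, "ay": -0.354, "az": -0.659},
  {"x": 0, "y": 0, "z": 0, "ax": 0.737, "ay": -0.354, "az": -0.659},
  {"x": 0, "y": 0, "z": 0, "ax": 0.737, "ay": -0.354, "az": -0.659},
  {"x": 0, "y": 0, "z": 0, "ax": 0.737, "ay": -0.354, "az": -0.659},
  {"x": 0, "y": 0, "z": 0, "ax": 0.737, "ay": -0.354, "az": -0.659},
  {"x": 0, "y": 0, "z": 0, "ax": 0.737, "ay": -0.354, "az": -0.659},
])

```text
time: 13.15
tool_pos: [0.4088, -0.3746, 0.1044]
ee_rot: [2.167, 0.94, 0.745]
force: [-0.4, 0.5, 0.1]
finger_gap: 0.0177
gripper_force: 0.0
```

Request:
servo_tool([
  {"x": 0, "y": 0, "z": 0, "ax": 0.737, "ay": -0.354, "az": -0.659},
  {"x": 0, "y": 0, "z": 0, "ax": 0.737, "ay": -0.354, "az": -0.659},
  {"x": 0, "y": 0, "z": 0, "ax": 0.737, "ay": -0.354, "az": -0.659},
  {"x": 0, "y": 0, "z": 0, "ax": 0.737, "ay": -0.354, "az": -0.659},
  {"x": 0, "y": 0, "z": 0, "ax": 0.737, "ay": -0.354, "az": -0.659},
  {"x": 0, "y": 0, "z": 0, "ax": 0.737, "ay": -0.354, "az": -0.659},
  {"x": 0, "y": 0, "z": 0, "ax": 0.737, "ay": -0.354, "az": -0.659},
  {"x": 0, "y": 0, "z": 0, "ax": 0.737, "ay": -0.354, "az": -0.659},
])

```text
time: 13.95
tool_pos: [0.4086, -0.3738, 0.1036]
ee_rot: [2.584, -0.298, 1.184]
force: [-0.3, 0.1, 1.2]
finger_gap: 0.0178
gripper_force: 0.0
```

```bash
python3 - <<'E'
from k import *
t,R,b=mid((.5136,-.361),0); t=t+np.array([-.0015,.0026,0]); R=R@np.diag([-1,-1,1])
delta(t,R)
s=monitor.get_state(); print(s["q"],b)
E
```

```text
t 13.95 tcp [ 0.4086 -0.3738  0.1036] -> shift mm [ 55.8 -26.2 -50.1] turn [ 0.737 -0.349 -0.654]
[-1.2789  0.0227  2.3369  1.4573  0.6207 -0.6782] [-0.7019  0.337   0.6275]
```

Request:
servo_tool([
  {"x": 0, "y": 0, "z": 0, "ax": 0.737, "ay": -0.35, "az": -0.655},
  {"x": 0, "y": 0, "z": 0, "ax": 0.737, "ay": -0.35, "az": -0.655},
  {"x": 0, "y": 0, "z": 0, "ax": 0.737, "ay": -0.35, "az": -0.655},
  {"x": 0, "y": 0, "z": 0, "ax": 0.737, "ay": -0.35, "az": -0.655},
  {"x": 0, "y": 0, "z": 0, "ax": 0.737, "ay": -0.35, "az": -0.655},
  {"x": 0, "y": 0, "z": 0, "ax": 0.737, "ay": -0.35, "az": -0.655},
  {"x": 0, "y": 0, "z": 0, "ax": 0.737, "ay": -0.35, "az": -0.655},
  {"x": 0, "y": 0, "z": 0, "ax": 0.737, "ay": -0.35, "az": -0.655},
])

```text
time: 14.75
tool_pos: [0.4084, -0.3734, 0.1031]
ee_rot: [-2.165, 1.603, -1.268]
force: [0.3, -0.3, -0.5]
finger_gap: 0.0182
gripper_force: 0.0
```

```bash
python3 - <<'E'
from k import *
t,R,b=mid((.5136,-.361),0); t=t+np.array([-.0015,.0026,0]); R=R@np.diag([-1,-1,1])
for i in range(3): imaging.camera("top"); delta(t,R)
s=monitor.get_state(); print(s["q"],b)
E
```

```text
t 14.8 tcp [ 0.4083 -0.3733  0.103 ] -> shift mm [ 56.  -26.8 -49.5] turn [ 0.002  0.001 -0.002]
t 14.85 tcp [ 0.4083 -0.3732  0.1029] -> shift mm [ 56.1 -26.9 -49.4] turn [ 0.001  0.001 -0.001]
t 14.9 tcp [ 0.4083 -0.3731  0.1028] -> shift mm [ 56.1 -26.9 -49.3] turn [ 0.     0.001 -0.001]
[-1.2774  0.0221  2.3371  1.4518  0.6182  0.373 ] [-0.7019  0.337   0.6275]
```

Request:
servo_tool([
  {"x": 14, "y": -6.7, "z": -12.3, "ax": 0, "ay": 0, "az": 0},
  {"x": 28, "y": -13.4, "z": -24.7, "ax": 0, "ay": 0, "az": 0},
  {"x": 38, "y": -18.2, "z": -33.5, "ax": 0, "ay": 0, "az": 0},
  {"x": 45, "y": -21.6, "z": -39.7, "ax": 0, "ay": 0, "az": 0},
  {"x": 51, "y": -24.5, "z": -45, "ax": 0, "ay": 0, "az": 0},
  {"x": 56, "y": -26.9, "z": -49.4, "ax": 0, "ay": 0, "az": 0},
  {"x": 56, "y": -26.9, "z": -49.4, "ax": 0, "ay": 0, "az": 0},
  {"x": 56, "y": -26.9, "z": -49.4, "ax": 0, "ay": 0, "az": 0},
])

```text
time: 15.7
tool_pos: [0.4641, -0.3996, 0.053]
ee_rot: [-2.16, 1.608, -1.265]
force: [-0.9, -0.4, -0.4]
finger_gap: 0.0179
gripper_force: 0.0
```

```bash
python3 - <<'E'
from mn import *
t,R,b=mid((.5136,-.361),0); t=t+np.array([-.0015,.0026,0]); R=R@np.diag([-1,-1,1]); delta(t,R)
nest(.5136,-.361,0,"n2"); s=monitor.get_state(); print(s["force"],s["q"])
E
```

```text
t 15.7 tcp [ 0.4641 -0.3996  0.053 ] -> shift mm [ 0.3 -0.5  0.6] turn [-0.003  0.002  0.002]
top mid (array([ 0.5126, -0.3612]), np.float64(20.549141672937772))
scene mid (array([ 0.5139, -0.361 ]), np.float64(11.408777198648007))
small [ 0.499  -0.3591  0.0534 -0.4873  0.2711] 10.772234190356937
small lev (array([ 0.5016, -0.3595,  0.0705]), np.float64(9.49262517314472))
mid [ 0.5126 -0.3616  0.0708  0.014   0.0093] 26.732757382160045
[-0.1871 -0.3188  0.3112] [-1.1449  0.2714  2.2156  1.7525  0.5343  0.1388]
```

View pics/n2.png

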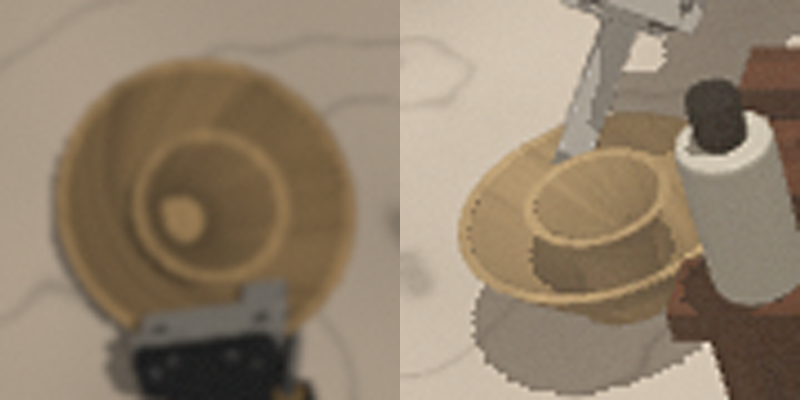

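The inner finger stands between the mid wall and the small bowl, and neither bowl is displaced. Closing, then a small lift.

Request:
servo_tool([
  {"x": 0, "y": 0, "z": 0, "ax": 0, "ay": 0, "az": 0},
  {"x": 0, "y": 0, "z": 0, "ax": 0, "ay": 0, "az": 0},
  {"x": 0, "y": 0, "z": 0, "ax": 0, "ay": 0, "az": 0},
  {"x": 0, "y": 0, "z": 0, "ax": 0, "ay": 0, "az": 0},
  {"x": 0, "y": 0, "z": 0, "ax": 0, "ay": 0, "az": 0},
], hand=-1)

```text
time: 16.3
tool_pos: [0.4644, -0.3998, 0.0536]
ee_rot: [-2.159, 1.608, -1.267]
force: [-2.6, 2.2, 4.7]
finger_gap: 0.006
gripper_force: 29.9
```

Request:
servo_tool([
  {"x": 0, "y": 0, "z": 3, "ax": 0, "ay": 0, "az": 0},
  {"x": 0, "y": 0, "z": 8, "ax": 0, "ay": 0, "az": 0},
  {"x": 0, "y": 0, "z": 14, "ax": 0, "ay": 0, "az": 0},
  {"x": 0, "y": 0, "z": 20, "ax": 0, "ay": 0, "az": 0},
  {"x": 0, "y": 0, "z": 26, "ax": 0, "ay": 0, "az": 0},
  {"x": 0, "y": 0, "z": 30, "ax": 0, "ay": 0, "az": 0},
  {"x": 0, "y": 0, "z": 30, "ax": 0, "ay": 0, "az": 0},
  {"x": 0, "y": 0, "z": 30, "ax": 0, "ay": 0, "az": 0},
])

```text
time: 17.1
tool_pos: [0.4638, -0.3995, 0.0825]
ee_rot: [-2.16, 1.609, -1.264]
force: [-0.7, 0.2, -2.6]
finger_gap: 0.0064
gripper_force: 29.8
```

```bash
cat > mm.py <<'E'
from mn import *
def held(p0):
    I=grab(); s=monitor.get_state(); print(s["time"],s["tool_pos"],s["finger_gap"],s["force"],s["q"])
    for lev in(False,True): print("mid lev" if lev else "mid",fit5([*p0,0,0],.08,I,lev))
    for k in(0,1): print("one cam",fit5([*p0,0,0],.08,I[k:k+1],False) if 0 else fit([(sat(I[k][0]),I[k][1])],p0[0],p0[1],p0[2],.08,None,.015))
    return I
E
python3 -c "
from mm import *
held([.5136,-.361,.102])"
```

```text
17.2 [ 0.4638 -0.3994  0.0824] 0.005929595534513842 [-0.0516 -0.3683 -2.6207] [-1.1447  0.1874  2.2157  1.6077  0.5245  0.3067]
mid (array([ 0.5132, -0.3625,  0.0978,  0.003 ,  0.0361]), np.float64(27.84718737144019))
mid lev (array([ 0.5128, -0.3625,  0.0982]), np.float64(26.883876584453823))
one cam (array([ 0.5124, -0.3612]), np.float64(20.23165887744473))
one cam (array([ 0.5169, -0.3607]), np.float64(12.04899512950694))
```

Held, sagging about 0.03 rad. Before carrying, I'll fit a kinematic model from the logged readings to check that the placement path is within joint ranges.

```bash
cat > fk.py <<'E'
from k import *
from scipy.optimize import least_squares
D=[([1.0795,.2073,1.5428,0,1.3935,-.1505],[.1919,.5413,.2044]),([.7075,-.0607,2.0466,-.3839,.8079,.7823],[.3958,.3301,.1444]),([.7019,-.0351,1.9931,-.4518,.8212,.9423],[.4286,.3322,.1652]),([-1.0287,.0965,1.8565,.5444,.9793,-1.3006],[.488,-.3582,.1656]),([-1.3345,-.3242,2.1617,.5435,1.2225,-1.512],[.3278,-.2834,.1955]),([-1.2762,.0222,2.3321,1.4383,.6182,-2.7534],[.4088,-.374,.1032]),([-1.1449,.2714,2.2156,1.7525,.5343,.1388],[.4641,-.3996,.053]),([-1.1447,.1874,2.2157,1.6077,.5245,.3067],[.4638,-.3994,.0824])]
def fk(q,P):
    d1,a1,L2,a3,d4,d6=P; z,y=lambda t:Ro.from_euler('z',t),lambda t:Ro.from_euler('y',t)
    R=z(q[0])*y(q[1]); p=z(q[0]).apply([a1,0,d1])+R.apply([0,0,L2]); R=R*y(q[2]); p=p+R.apply([a3,0,d4]); R=R*z(q[3])*y(q[4]); p=p+R.apply([0,0,d6]); return p,R*z(q[5])
o=least_squares(lambda P:np.concatenate([fk(q,P)[0]-t for q,t in D]),[.4,0,.4,0,.4,.25]); P=o.x
lo=np.array([-2.73,-.86,.23,-1.11,.08,-2.82]);hi=np.array([2.73,2.22,2.46,4.25,2.63,2.82])
Rf=fk(D[-1][0],P)[1]; s_=Ro.from_rotvec([-2.16,1.609,-1.264]); C=Rf.inv()*s_
def ik(t,R,q0):
    f=lambda q:np.r_[(fk(q,P)[0]-t)*10,((fk(q,P)[1]*C).inv()*Ro.from_matrix(R)).as_rotvec()]
    r_=least_squares(f,np.clip(q0,lo+.001,hi-.001),bounds=(lo,hi)); return r_.x,np.abs(r_.fun).max()
if __name__=="__main__":
    print("P",P,"res",np.abs(o.fun).max(),"C",C.as_rotvec())
    q=D[-1][0]
    for ax,z in(((.513,-.361),.03),((.50,-.361),.09),((.49,-.3),.098),((.49,-.2),.098),((.49,-.1),.098),((.49,-.054),.098),((.554,-.054),.098),((.604,-.054),.088),((.644,-.054),.046),((.664,-.054),.026),((.664,-.054),.008)):
        t,R,b=mid(ax,z); t=t+np.array([-.0015,.0026,0]); q,e=ik(t,R@np.diag([-1,-1,1]),q); print(ax,z,t,q,round(e,4))
E
python3 fk.py
```

```text
P [ 0.4343 -0.0972  0.4754  0.1398  0.594   0.4525] res 0.08950585013002177 C [ 0.     -0.0001  1.5706]
(0.513, -0.361) 0.03 [ 0.4638 -0.4001  0.0835] [-1.0375  0.1888  2.2161  1.7034  0.4522  0.2834] 0.0
(0.5, -0.361) 0.09 [ 0.4508 -0.4001  0.1435] [-1.0773  0.0096  2.2415  1.373   0.4866  0.6224] 0.0
(0.49, -0.3) 0.098 [ 0.4408 -0.3391  0.1515] [-0.9873 -0.1462  2.3631  1.3288  0.4248  0.7333] 0.0
(0.49, -0.2) 0.098 [ 0.4408 -0.2391  0.1515] [-0.6471 -0.371   2.46    0.597   0.2993  1.684 ] 0.0681
(0.49, -0.1) 0.098 [ 0.4408 -0.1391  0.1515] [-0.187  -0.492   2.46   -0.2699  0.4837  2.82  ] 0.1562
(0.49, -0.054) 0.098 [ 0.4408 -0.0931  0.1515] [-0.1017 -0.5237  2.46   -0.2195  0.5381  2.82  ] 0.2243
(0.554, -0.054) 0.098 [ 0.5048 -0.0931  0.1515] [-0.1466 -0.3468  2.46   -0.2402  0.198   2.82  ] 0.1761
(0.604, -0.054) 0.088 [ 0.5548 -0.0931  0.1415] [-0.1483 -0.1681  2.3558 -0.2366  0.1213  2.82  ] 0.1908
(0.644, -0.054) 0.046 [ 0.5948 -0.0931  0.0995] [-0.146   0.0313  2.2421 -0.2271  0.08    2.82  ] 0.225
(0.664, -0.054) 0.026 [ 0.6148 -0.0931  0.0795] [-0.1415  0.1162  2.1821 -0.2218  0.08    2.82  ] 0.2409
(0.664, -0.054) 0.008 [ 0.6148 -0.0931  0.0615] [-0.1416  0.1572  2.1641 -0.2193  0.08    2.82  ] 0.2528
```

```bash
cat > edit.py <<'E'
s=open("fk.py").read()
s=s.replace("d1,a1,L2,a3,d4,d6=P;","d1,a1,L2,a3,d4,d6,ya,yb,yc=P;").replace("apply([a1,0,d1])","apply([a1,ya,d1])").replace("R=R*z(q[3])*y(q[4]); p=p+R.apply([0,0,d6])","R=R*z(q[3]); p=p+R.apply([yc,yb,0]); R=R*y(q[4]); p=p+R.apply([0,0,d6])")
s=s.replace("[.4,0,.4,0,.4,.25])","[.4,0,.4,0,.4,.25,.08,0,0])")
open("fk.py","w").write(s)
E
python3 edit.py; python3 fk.py
```

```text
P [ 0.2825 -0.0001  0.4551  0.0939  0.4997  0.3418  0.0862 -0.      0.0001] res 0.00013025233321169866 C [ 0.     -0.0001  1.5706]
(0.513, -0.361) 0.03 [ 0.4638 -0.4001  0.0835] [-1.1452  0.1848  2.215   1.6029  0.5241  0.3071] 0.0
(0.5, -0.361) 0.09 [ 0.4508 -0.4001  0.1435] [-1.1795  0.0122  2.2155  1.3025  0.57    0.6307] 0.0
(0.49, -0.3) 0.098 [ 0.4408 -0.3391  0.1515] [-1.1305 -0.14    2.3318  1.2581  0.5426  0.7173] 0.0
(0.49, -0.2) 0.098 [ 0.4408 -0.2391  0.1515] [-0.9202 -0.3438  2.46    1.0612  0.4135  1.0586] 0.015
(0.49, -0.1) 0.098 [ 0.4408 -0.1391  0.1515] [-0.4816 -0.4438  2.46   -0.0368  0.3351  2.4117] 0.1001
(0.49, -0.054) 0.098 [ 0.4408 -0.0931  0.1515] [-0.3032 -0.4532  2.46   -0.3442  0.3799  2.82  ] 0.0968
(0.554, -0.054) 0.098 [ 0.5048 -0.0931  0.1515] [-0.3224 -0.2728  2.4163 -0.3472  0.132   2.82  ] 0.0504
(0.604, -0.054) 0.088 [ 0.5548 -0.0931  0.1415] [-0.3051 -0.1115  2.3119 -0.3343  0.0843  2.82  ] 0.0818
(0.644, -0.054) 0.046 [ 0.5948 -0.0931  0.0995] [-0.2865  0.0746  2.1999 -0.3189  0.08    2.82  ] 0.137
(0.664, -0.054) 0.026 [ 0.6148 -0.0931  0.0795] [-0.2776  0.1582  2.1437 -0.3117  0.08    2.82  ] 0.1587
(0.664, -0.054) 0.008 [ 0.6148 -0.0931  0.0615] [-0.2776  0.198   2.1308 -0.3101  0.08    2.82  ] 0.1746
```

The exact arm model now fits to 0.1 mm. It shows this yaw is infeasible at the placement, so I'll search the yaw about the bowl axis for one that is both reachable and clear of the riser.

```bash
cat > srch.py <<'E'
from fk import *
from opt import body
rng=np.random.default_rng(0)
def solve(t,R,n=25,q0=None):
    best=(None,9)
    for k in range(n):
        s=q0 if (k==0 and q0 is not None) else np.array([rng.uniform(-1.2,1),rng.uniform(-.6,.8),rng.uniform(1.5,2.4),rng.uniform(-1,4.2),rng.uniform(.1,1.5),rng.uniform(-2.7,2.7)])
        q,e=ik(t,R,s)
        m=min((q-lo).min(),(hi-q).min())
        if e<1e-3: return q,e,m
        if e<best[1]: best=(q,e,m)
    return best
def tgt(phi,be,ax,z,flip):
    t,R,b=mid(ax,z,phi,be); p=np.radians(phi); t=t-.003*np.sign(-be)*np.array([-np.sin(p),np.cos(p),0])
    return t,(R@np.diag([-1,-1,1]) if flip else R)
if __name__=="__main__":
    for be in(-40,0,40):
        for phi in range(120,260,10):
            c=[round(body(phi,be,*q)[0]*1000) for q in((0,0),(0,.018),(-.02,.038))]
            if min(c)<2: continue
            for flip in(1,0):
                r1=solve(*tgt(phi,be,(.664,-.054),.008,flip)); 
                if r1[1]<1e-3:
                    r2=solve(*tgt(phi,be,(.604,-.054),.088,flip),q0=r1[0],n=6); r3=solve(*tgt(phi,be,(.514,-.054),.098,flip),q0=r2[0],n=6)
                    print(be,phi,flip,c,r1[0],[round(x[1],3) for x in(r1,r2,r3)],flush=True)
                else: print(be,phi,flip,c,"err",round(r1[1],3))
E
timeout 500 python3 srch.py | grep -v edge
```

```text
inward [ 0.9996 -0.0289] axis in 0.059760154879936
-40 180 1 [13, 3, 7] err 0.094
-40 180 0 [13, 3, 7] err 0.094
-40 190 1 [20, 8, 10] err 0.13
-40 190 0 [20, 8, 10] err 0.13
-40 200 1 [23, 11, 12] err 0.062
-40 200 0 [23, 11, 12] err 0.062
-40 210 1 [25, 12, 12] [-0.1725  0.2677  2.1849  4.0086  0.2812 -1.4144] [np.float64(0.0), np.float64(0.026), np.float64(0.047)]
-40 210 0 [25, 12, 12] [-0.1726  0.2676  2.1848  4.0091  0.2808  1.7266] [np.float64(0.0), np.float64(0.026), np.float64(0.045)]
-40 220 1 [25, 12, 10] [-0.3167  0.2547  2.2043  2.9796  0.2122 -0.6115] [np.float64(0.0), np.float64(0.0), np.float64(0.057)]
-40 220 0 [25, 12, 10] [-0.3168  0.2546  2.2042  2.9789  0.2118  2.5308] [np.float64(0.0), np.float64(0.0), np.float64(0.057)]
-40 230 1 [24, 10, 7] [-0.4506  0.2672  2.1857  2.1233  0.3209  0.0256] [np.float64(0.0), np.float64(0.0), np.float64(0.028)]
-40 230 0 [24, 10, 7] err 0.045
-40 240 1 [21, 7, 4] [-0.5579  0.3028  2.1317  1.7201  0.4852  0.2277] [np.float64(0.0), np.float64(0.0), np.float64(0.0)]
-40 240 0 [21, 7, 4] err 0.021
0 180 1 [13, 3, 7] [-0.3423  0.1764
[... 1240 characters left out ...]
7  2.0534  1.2571  0.8902  1.7036] [np.float64(0.0), np.float64(0.0), np.float64(0.0)]
40 160 0 [23, 11, 12] [-0.6296  0.3528  2.0532  1.2569  0.8904 -1.4379] [np.float64(0.0), np.float64(0.0), np.float64(0.0)]
40 170 1 [20, 8, 10] [-0.6751  0.4168  1.9494  1.1104  1.0448  1.6792] [np.float64(0.0), np.float64(0.0), np.float64(0.0)]
40 170 0 [20, 8, 10] [-0.6751  0.4169  1.9492  1.1103  1.045  -1.4623] [np.float64(0.0), np.float64(0.0), np.float64(0.0)]
40 180 1 [13, 3, 7] [-0.6953  0.4882  1.8294  0.9879  1.1899  1.6485] [np.float64(0.0), np.float64(0.0), np.float64(0.0)]
40 180 0 [13, 3, 7] [-0.6953  0.4883  1.8292  0.9878  1.1901 -1.493 ] [np.float64(0.0), np.float64(0.0), np.float64(0.0)]
```

```bash
cat > path.py <<'E'
from srch import *
X,Y,Z=.664,-.054,.008
for phi in(230,235,240):
    q=monitor.get_state()["q"]; print(phi)
    W=[(210,.513,-.361,.03),(210,.513,-.361,.06),((210+phi)/2,.513,-.33,.09),(phi,.513,-.30,.098),(phi,.513,-.2,.098),(phi,.513,-.1,.098),(phi,.513,-.054,.098),(phi,.54,-.054,.098)]+[(phi,X+a/1000,Y,Z+h/1000) for a,h in((-100,90),(-60,72),(-28,40),(-8,20),(0,16),(0,0))]
    for p,x,y,z in W:
        q,e=ik(*tgt(p,-40,(x,y),z,1),q); print(round(p),x,y,round(z,3),q,"err",round(e,4),"clr",round(body(p+1.7,-40,x-X,z-Z)[0]*1000,1))
E
python3 path.py | grep -v edge
```

```text
inward [ 0.9996 -0.0289] axis in 0.059760154879936
230
210 0.513 -0.361 0.03 [-1.1452  0.1848  2.2149  1.6028  0.5241  0.3071] err 0.0 clr 143.1
210 0.513 -0.361 0.06 [-1.1452  0.1044  2.2091  1.4541  0.5278  0.479 ] err 0.0 clr 141.6
220 0.513 -0.33 0.09 [-1.1902  0.0536  2.1723  1.2447  0.711   0.5617] err 0.0 clr 139.8
230 0.513 -0.3 0.098 [-1.2111  0.0745  2.1263  1.1602  0.8659  0.5152] err 0.0 clr 136.6
230 0.513 -0.2 0.098 [-1.0919 -0.1073  2.3043  1.1925  0.7782  0.5707] err 0.0 clr 136.6
230 0.513 -0.1 0.098 [-0.8864 -0.2943  2.444   1.1842  0.6384  0.7349] err 0.0 clr 136.6
230 0.513 -0.054 0.098 [-0.7357 -0.3618  2.46    1.0514  0.5559  0.9676] err 0.0307 clr 136.6
230 0.54 -0.054 0.098 [-0.6683 -0.2758  2.432   1.2054  0.4665  0.8508] err 0.0 clr 109.6
230 0.5640000000000001 -0.054 0.098 [-0.6116 -0.2036  2.3814  1.2467  0.415   0.8403] err 0.0 clr 85.6
230 0.6040000000000001 -0.054 0.08 [-0.5354 -0.0491  2.3054  1.4528  0.3382  0.6683] err 0.0 clr 45.6
230 0.636 -0.054 0.048 [-0.4866  0.108   2.2454  1.7826  0.3062  0.3554] err 0.0 clr 13.7
230 0.656 -0.054 0.028 [-0.460
[... 2108 characters left out ...]
4204  1.1704  0.7562  0.6384] err 0.0 clr 131.9
240 0.54 -0.054 0.098 [-0.7935 -0.1861  2.3682  1.2086  0.6895  0.6458] err 0.0 clr 104.9
240 0.5640000000000001 -0.054 0.098 [-0.7347 -0.1265  2.3206  1.2361  0.6404  0.6542] err 0.0 clr 80.9
240 0.6040000000000001 -0.054 0.08 [-0.6528  0.0101  2.2477  1.3496  0.5604  0.5772] err 0.0 clr 40.9
240 0.636 -0.054 0.048 [-0.5987  0.1542  2.1897  1.5206  0.5086  0.4205] err 0.0 clr 9.2
240 0.656 -0.054 0.028 [-0.569   0.2391  2.1489  1.6229  0.4879  0.3283] err 0.0 clr 10.2
240 0.664 -0.054 0.024 [-0.5579  0.2617  2.1315  1.642   0.4806  0.3159] err 0.0 clr 8.7
240 0.664 -0.054 0.008 [-0.5579  0.3028  2.1317  1.7201  0.4852  0.2277] err 0.0 clr 20.7
```

Yaw +25° (φ=235) is reachable all along with ≥10 mm riser clearance. I'll lift, correct the sag and turn, then cross in front of the riser.

Request:
servo_tool([
  {"x": 0, "y": 0, "z": 6, "ax": 0.005, "ay": -0.008, "az": 0},
  {"x": 0, "y": 0, "z": 16, "ax": 0.01, "ay": -0.016, "az": 0},
  {"x": 0, "y": 0, "z": 26, "ax": 0.014, "ay": -0.024, "az": 0},
  {"x": 0, "y": 0, "z": 35, "ax": 0.014, "ay": -0.024, "az": 0},
])

```text
time: 17.6
tool_pos: [0.4639, -0.3996, 0.1182]
ee_rot: [-2.127, 1.604, -1.271]
force: [0.7, 0.5, -2.6]
finger_gap: 0.0061
gripper_force: 29.8
```

Request:
servo_tool([
  {"x": 3, "y": 5, "z": 5, "ax": 0, "ay": 0, "az": 0.05},
  {"x": 8, "y": 13, "z": 12, "ax": 0, "ay": 0, "az": 0.13},
  {"x": 13, "y": 21, "z": 19, "ax": 0, "ay": 0, "az": 0.21},
  {"x": 18, "y": 29, "z": 26, "ax": 0, "ay": 0, "az": 0.29},
  {"x": 22, "y": 37, "z": 32, "ax": 0, "ay": 0, "az": 0.36},
  {"x": 25, "y": 42, "z": 36, "ax": 0, "ay": 0, "az": 0.41},
  {"x": 27, "y": 44, "z": 36, "ax": 0, "ay": 0, "az": 0.436},
  {"x": 27, "y": 44, "z": 36, "ax": 0, "ay": 0, "az": 0.436},
])

```text
time: 18.4
tool_pos: [0.4911, -0.3562, 0.154]
ee_rot: [-2.304, 1.05, -1.122]
force: [0.0, -0.4, -2.9]
finger_gap: 0.0062
gripper_force: 29.9
```

Request:
servo_tool([
  {"x": 0, "y": 10, "z": 0, "ax": 0, "ay": 0, "az": 0},
  {"x": 0, "y": 35, "z": 0, "ax": 0, "ay": 0, "az": 0},
  {"x": 0, "y": 70, "z": 0, "ax": 0, "ay": 0, "az": 0},
  {"x": 0, "y": 110, "z": 0, "ax": 0, "ay": 0, "az": 0},
  {"x": 0, "y": 150, "z": 0, "ax": 0, "ay": 0, "az": 0},
  {"x": 0, "y": 190, "z": 0, "ax": 0, "ay": 0, "az": 0},
  {"x": 0, "y": 225, "z": 0, "ax": 0, "ay": 0, "az": 0},
  {"x": 0, "y": 243, "z": 0, "ax": 0, "ay": 0, "az": 0},
])

```text
time: 19.2
tool_pos: [0.4891, -0.1075, 0.1519]
ee_rot: [-2.304, 1.047, -1.116]
force: [0.4, -0.1, -3.4]
finger_gap: 0.0065
gripper_force: 29.9
```

Request:
servo_tool([
  {"x": 0, "y": 4, "z": 0, "ax": 0, "ay": 0, "az": 0},
  {"x": 0, "y": 4, "z": 0, "ax": 0, "ay": 0, "az": 0},
  {"x": 0, "y": 4, "z": 0, "ax": 0, "ay": 0, "az": 0},
  {"x": 0, "y": 4, "z": 0, "ax": 0, "ay": 0, "az": 0},
])

```text
time: 19.6
tool_pos: [0.4914, -0.1101, 0.1543]
ee_rot: [-2.303, 1.052, -1.123]
force: [0.2, -0.2, -2.7]
finger_gap: 0.0064
gripper_force: 30.0
```

```bash
python3 -c "
from mm import *
I=held([.52,-.054,.170])
O=[cv2.resize(I[0][0][100:250,200:400],(400,300)),cv2.resize(I[1][0][150:300,160:360],(400,300))]
cv2.imwrite('pics/c1.png',np.hstack(O))
for k in(0,1): print('large',fit([(sat(I[k][0]),I[k][1])],.664,-.054,.076,.116,None,.012))
"
```

```text
19.7 [ 0.4913 -0.1099  0.1541] 0.006141023451267062 [-0.9041 -0.0209 -2.4317] [-0.821  -0.2954  2.4499  1.2111  0.6689  0.7213]
mid (array([ 0.5219, -0.0561,  0.1733,  0.0013, -0.0095]), np.float64(21.45740122831081))
mid lev (array([ 0.5219, -0.0561,  0.1728]), np.float64(21.403373968744354))
one cam (array([ 0.5225, -0.0562]), np.float64(15.453569921986478))
one cam (array([ 0.5179, -0.0564]), np.float64(10.520902873389463))
large (array([ 0.6624, -0.0538]), np.float64(11.321894773219887))
large (array([ 0.6638, -0.0542]), np.float64(17.167212910557147))
```

View pics/c1.png

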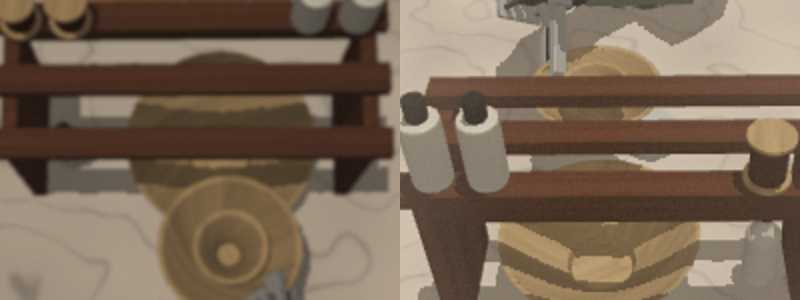

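Nest held level over the front of the large bowl, with the small bowl concentric inside. Entering diagonally: first part, then check forces.

Request:
servo_tool([
  {"x": 15, "y": 0.5, "z": 0, "ax": 0, "ay": 0, "az": 0},
  {"x": 35, "y": 1, "z": -2, "ax": 0, "ay": 0, "az": 0},
  {"x": 55, "y": 1.5, "z": -8, "ax": 0, "ay": 0, "az": 0},
  {"x": 72, "y": 1.5, "z": -14, "ax": 0, "ay": 0, "az": 0},
  {"x": 84, "y": 1.5, "z": -20, "ax": 0, "ay": 0, "az": 0},
  {"x": 96, "y": 1.5, "z": -32, "ax": 0, "ay": 0, "az": 0},
  {"x": 106, "y": 1.5, "z": -42, "ax": 0, "ay": 0, "az": 0},
  {"x": 106, "y": 1.5, "z": -42, "ax": 0, "ay": 0, "az": 0},
])

```text
time: 20.5
tool_pos: [0.5973, -0.1077, 0.1101]
ee_rot: [-2.304, 1.053, -1.118]
force: [-0.6, 0.0, -2.3]
finger_gap: 0.0061
gripper_force: 30.0
```

Request:
servo_tool([
  {"x": 5, "y": 0, "z": -5, "ax": 0, "ay": 0, "az": 0},
  {"x": 9, "y": 0, "z": -10, "ax": 0, "ay": 0, "az": 0},
  {"x": 9, "y": 0, "z": -10, "ax": 0, "ay": 0, "az": 0},
])

```text
time: 20.8
tool_pos: [0.6059, -0.1078, 0.1015]
ee_rot: [-2.304, 1.052, -1.121]
force: [0.4, -0.8, -2.6]
finger_gap: 0.0058
gripper_force: 30.0
```

```bash
python3 -c "
from mm import *
I=held([.637,-.054,.119])
for k in(0,1): print('large',fit([(sat(I[k][0]),I[k][1])],.664,-.054,.076,.116,None,.012))
"
```

```text
20.9 [ 0.6059 -0.1076  0.1021] 0.006091443368411653 [-0.1136  0.381  -2.346 ] [-0.5609  0.13    2.2329  1.6689  0.4403  0.3812]
mid (array([ 0.6441, -0.0458,  0.1367, -0.1164, -0.2504]), np.float64(3.6262329233546398))
mid lev (array([ 0.6495, -0.0537,  0.1305]), np.float64(2.3359317176072696))
one cam (array([ 0.6223, -0.0441]), np.float64(3.5286972050293497))
one cam (array([ 0.6541, -0.0418]), np.float64(2.656663542023565))
large (array([ 0.664, -0.054]), np.float64(11.595383246522472))
large (array([ 0.6629, -0.0539]), np.float64(13.460567137423894))
```

Request:
servo_tool([
  {"x": 6, "y": -0.5, "z": -6, "ax": 0, "ay": 0, "az": 0},
  {"x": 12, "y": -0.5, "z": -12, "ax": 0, "ay": 0, "az": 0},
  {"x": 18, "y": -0.5, "z": -17, "ax": 0, "ay": 0, "az": 0},
  {"x": 22, "y": -0.5, "z": -20, "ax": 0, "ay": 0, "az": 0},
  {"x": 26, "y": -0.5, "z": -21, "ax": 0, "ay": 0, "az": 0},
  {"x": 28, "y": -0.5, "z": -22, "ax": 0, "ay": 0, "az": 0},
  {"x": 28, "y": -0.5, "z": -22, "ax": 0, "ay": 0, "az": 0},
  {"x": 28, "y": -0.5, "z": -22, "ax": 0, "ay": 0, "az": 0},
])

```text
time: 21.7
tool_pos: [0.6341, -0.1077, 0.0801]
ee_rot: [-2.304, 1.05, -1.122]
force: [0.2, 0.2, -2.5]
finger_gap: 0.0063
gripper_force: 30.0
```

```bash
python3 - <<'E'
from mn import *
# small rim (bright ring) and mid rim in top view: ridge on brightness, level circles
I=grab(); s=monitor.get_state(); print(s["tool_pos"],s["force"],s["q"])
off=np.array([.0306,.0538,.0197]); p=s["tool_pos"]+off; print("expected mid rim",p)
for (i,c),n in zip(I,("top","scene")):
    g=cv2.GaussianBlur(i.astype(float).sum(2)/3,(0,0),.7)
    def f(q,R,z,d=.006): 
        a=samp(g,proj(c,circ(q[0],q[1],z,R-.003))); b1=samp(g,proj(c,circ(q[0],q[1],z,R-.003-d)));b2=samp(g,proj(c,circ(q[0],q[1],z,R-.003+d)))
        return -np.clip(a-np.maximum(b1,b2),-3,15).mean()
    for nm,R,z in(("mid",.08,p[2]),("small",.042,p[2]+.004)):
        best=sorted((f((p[0]+dx/1000,p[1]+dy/1000),R,z),dx,dy) for dx in range(-12,13) for dy in range(-12,13))[:3]; print(n,nm,[(round(a,2),x,y) for a,x,y in best])
u=[proj(c,p)[0].astype(int) for _,c in I]
cv2.imwrite("pics/c2.png",np.hstack([cv2.resize(i[k[1]-50:k[1]+50,k[0]-50:k[0]+50],(400,400),interpolation=cv2.INTER_CUBIC) for (i,c),k in zip(I,u)]))
E
```

```text
[ 0.634  -0.1076  0.0801] [-0.5153 -0.0419 -2.0807] [-0.5209  0.2376  2.1731  1.8106  0.4218  0.2567]
expected mid rim [ 0.6646 -0.0538  0.0998]
top mid [(np.float64(-0.53), 2, 3), (np.float64(-0.49), 2, 4), (np.float64(-0.48), 3, 4)]
top small [(np.float64(-0.59), 6, 5), (np.float64(-0.55), 6, 6), (np.float64(-0.54), 5, 5)]
scene mid [(np.float64(-4.23), 0, 0), (np.float64(-4.12), 0, 1), (np.float64(-4.12), 0, -1)]
scene small [(np.float64(0.73), -5, 12), (np.float64(0.74), -12, -3), (np.float64(0.74), -4, 12)]
```

The scene view puts the mid rim within 1 mm of the large bowl's axis. Lowering in small steps.

Request:
servo_tool([
  {"x": -0.3, "y": 0, "z": -1.5, "ax": 0, "ay": 0, "az": 0},
  {"x": -0.3, "y": 0, "z": -3, "ax": 0, "ay": 0, "az": 0},
  {"x": -0.3, "y": 0, "z": -4.5, "ax": 0, "ay": 0, "az": 0},
  {"x": -0.3, "y": 0, "z": -6, "ax": 0, "ay": 0, "az": 0},
  {"x": -0.3, "y": 0, "z": -6, "ax": 0, "ay": 0, "az": 0},
])

```text
time: 22.3
tool_pos: [0.6336, -0.1075, 0.0735]
ee_rot: [-2.304, 1.051, -1.121]
force: [-0.1, 0.6, -2.0]
finger_gap: 0.0058
gripper_force: 30.0
```

Request:
servo_tool([
  {"x": 0, "y": 0, "z": -1, "ax": 0, "ay": 0, "az": 0},
  {"x": 0, "y": 0, "z": -2, "ax": 0, "ay": 0, "az": 0},
  {"x": 0, "y": 0, "z": -3, "ax": 0, "ay": 0, "az": 0},
  {"x": 0, "y": 0, "z": -3, "ax": 0, "ay": 0, "az": 0},
])

```text
time: 22.7
tool_pos: [0.6337, -0.1076, 0.0707]
ee_rot: [-2.304, 1.05, -1.121]
force: [-0.4, 0.1, -2.5]
finger_gap: 0.0066
gripper_force: 30.0
```

Request:
servo_tool([
  {"x": 0, "y": 0, "z": -1, "ax": 0, "ay": 0, "az": 0},
  {"x": 0, "y": 0, "z": -2, "ax": 0, "ay": 0, "az": 0},
  {"x": 0, "y": 0, "z": -3, "ax": 0, "ay": 0, "az": 0},
  {"x": 0, "y": 0, "z": -3, "ax": 0, "ay": 0, "az": 0},
])

```text
time: 23.1
tool_pos: [0.6337, -0.1076, 0.0677]
ee_rot: [-2.304, 1.05, -1.121]
force: [-0.3, -0.1, -3.2]
finger_gap: 0.0063
gripper_force: 30.0
```

Request:
servo_tool([
  {"x": 0, "y": 0, "z": -1, "ax": 0, "ay": 0, "az": 0},
  {"x": 0, "y": 0, "z": -2, "ax": 0, "ay": 0, "az": 0},
  {"x": 0, "y": 0, "z": -3, "ax": 0, "ay": 0, "az": 0},
  {"x": 0, "y": 0, "z": -3, "ax": 0, "ay": 0, "az": 0},
])

```text
time: 23.5
tool_pos: [0.6337, -0.1076, 0.0647]
ee_rot: [-2.304, 1.05, -1.121]
force: [0.1, -0.3, -3.0]
finger_gap: 0.006
gripper_force: 30.0
```

Request:
servo_tool([
  {"x": 0, "y": 0, "z": -0.7, "ax": 0, "ay": 0, "az": 0},
  {"x": 0, "y": 0, "z": -0.7, "ax": 0, "ay": 0, "az": 0},
])

```text
time: 23.7
tool_pos: [0.6338, -0.1077, 0.0642]
ee_rot: [-2.304, 1.05, -1.122]
force: [0.2, 0.5, -2.1]
finger_gap: 0.0059
gripper_force: 30.0
```

Request:
servo_tool([
  {"x": 0, "y": 0, "z": -0.8, "ax": 0, "ay": 0, "az": 0},
  {"x": 0, "y": 0, "z": -0.8, "ax": 0, "ay": 0, "az": 0},
])

```text
time: 23.9
tool_pos: [0.6337, -0.1076, 0.0633]
ee_rot: [-2.304, 1.05, -1.122]
force: [-0.2, -0.5, -2.2]
finger_gap: 0.0061
gripper_force: 30.0
```

Request:
servo_tool([
  {"x": 0, "y": 0, "z": -0.8, "ax": 0, "ay": 0, "az": 0},
  {"x": 0, "y": 0, "z": -0.8, "ax": 0, "ay": 0, "az": 0},
])

```text
time: 24.1
tool_pos: [0.6337, -0.1076, 0.0625]
ee_rot: [-2.304, 1.05, -1.122]
force: [0.2, 0.4, -1.8]
finger_gap: 0.0063
gripper_force: 30.0
```

Request:
servo_tool([
  {"x": 0, "y": 0, "z": -0.6, "ax": 0, "ay": 0, "az": 0},
  {"x": 0, "y": 0, "z": -0.6, "ax": 0, "ay": 0, "az": 0},
])

```text
time: 24.3
tool_pos: [0.6339, -0.1077, 0.0621]
ee_rot: [-2.303, 1.05, -1.122]
force: [-0.6, -0.7, -1.8]
finger_gap: 0.0059
gripper_force: 30.0
```

Request:
servo_tool([
  {"x": 0, "y": 0, "z": -0.6, "ax": 0, "ay": 0, "az": 0},
  {"x": 0, "y": 0, "z": -0.6, "ax": 0, "ay": 0, "az": 0},
])

```text
time: 24.5
tool_pos: [0.634, -0.1078, 0.0618]
ee_rot: [-2.303, 1.05, -1.123]
force: [-1.6, -0.6, -0.1]
finger_gap: 0.0062
gripper_force: 30.0
```

Request:
servo_tool([
  {"x": 0, "y": 0, "z": -0.5, "ax": 0, "ay": 0, "az": 0},
  {"x": 0, "y": 0, "z": -0.5, "ax": 0, "ay": 0, "az": 0},
])

```text
time: 24.7
tool_pos: [0.6342, -0.108, 0.0616]
ee_rot: [-2.303, 1.05, -1.123]
force: [-3.2, -1.3, 2.6]
finger_gap: 0.006
gripper_force: 30.1
```

Request:
servo_tool([
  {"x": 0, "y": 0, "z": 0, "ax": 0, "ay": 0, "az": 0},
  {"x": 0, "y": 0, "z": 0, "ax": 0, "ay": 0, "az": 0},
  {"x": 0, "y": 0, "z": 0, "ax": 0, "ay": 0, "az": 0},
  {"x": 0, "y": 0, "z": 0, "ax": 0, "ay": 0, "az": 0},
], hand=-0.76)

```text
time: 25.1
tool_pos: [0.634, -0.1075, 0.061]
ee_rot: [-2.303, 1.05, -1.122]
force: [-0.0, -0.2, 0.0]
finger_gap: 0.011
gripper_force: 0.0
```

```bash
python3 - <<'E'
from k import *
s=monitor.get_state(); R=Ro.from_rotvec(s["ee_rot"]).as_matrix(); print(s["tool_pos"],s["force"],s["finger_gap"],"b",-R[:,2])
E
```

```text
[ 0.634  -0.1075  0.061 ] [-0.0302 -0.1646  0.0119] 0.010974547917556077 b [-0.7891 -0.0062  0.6142]
```

Released with zero force. Withdrawing along the finger axis.

Request:
servo_tool([
  {"x": -4, "y": 0, "z": 3.1, "ax": 0, "ay": 0, "az": 0},
  {"x": -9, "y": 0, "z": 7, "ax": 0, "ay": 0, "az": 0},
  {"x": -15, "y": -0.1, "z": 11.7, "ax": 0, "ay": 0, "az": 0},
  {"x": -22, "y": -0.2, "z": 17.1, "ax": 0, "ay": 0, "az": 0},
  {"x": -32, "y": -0.3, "z": 24.9, "ax": 0, "ay": 0, "az": 0},
  {"x": -46, "y": -0.4, "z": 35.8, "ax": 0, "ay": 0, "az": 0},
  {"x": -66, "y": -0.5, "z": 51.4, "ax": 0, "ay": 0, "az": 0},
  {"x": -90, "y": -0.7, "z": 70, "ax": 0, "ay": 0, "az": 0},
])

```text
time: 25.9
tool_pos: [0.5426, -0.1079, 0.131]
ee_rot: [-2.304, 1.05, -1.12]
force: [0.5, -0.5, 0.2]
finger_gap: 0.0113
gripper_force: 0.0
```

Request:
servo_tool([
  {"x": -20, "y": -40, "z": 10, "ax": 0, "ay": 0, "az": 0},
  {"x": -20, "y": -80, "z": 20, "ax": 0, "ay": 0, "az": 0},
  {"x": -20, "y": -130, "z": 20, "ax": 0, "ay": 0, "az": 0},
  {"x": -20, "y": -180, "z": 20, "ax": 0, "ay": 0, "az": 0},
  {"x": -20, "y": -180, "z": 20, "ax": 0, "ay": 0, "az": 0},
])

```text
time: 26.4
tool_pos: [0.5236, -0.2966, 0.1531]
ee_rot: [-2.304, 1.058, -1.131]
force: [-0.2, 0.0, -0.2]
finger_gap: 0.0109
gripper_force: 0.0
```

```bash
python3 - <<'E'
from mn import *
I=grab(); s=monitor.get_state(); print(s["time"],s["tool_pos"],s["force"])
for k in(0,1): print('large',fit([(sat(I[k][0]),I[k][1])],.664,-.054,.076,.116,None,.012))
i,c=I[1]; g=cv2.GaussianBlur(i.astype(float).sum(2)/3,(0,0),.7); d=.006
def f(q,R):
    P=lambda r:samp(g,proj(c,tcirc(q,r))); a=P(R-.003); return -np.clip(a-np.maximum(P(R-.003-d),P(R-.003+d)),-3,15).mean()
b=[]
for z in(.076,.078,.080,.082,.084,.088): b.append((z,)+min((round(f((.664+x/1000,-.054+y/1000,z,0,0),.08),2),x,y) for x in range(-8,9) for y in range(-8,9)))
print(b)
O=[]
for i,c in I:
    u=proj(c,[.664,-.054,.08])[0].astype(int); O.append(cv2.resize(i[u[1]-60:u[1]+60,u[0]-60:u[0]+60],(400,400),interpolation=cv2.INTER_CUBIC))
cv2.imwrite("pics/fin.png",np.hstack(O))
E
```

```text
26.5 [ 0.5231 -0.2893  0.1509] [ 1.1707  1.7378 -0.2428]
large (array([ 0.6646, -0.054 ]), np.float64(16.228643209386515))
large (array([ 0.6638, -0.0542]), np.float64(17.186796203058016))
[(0.076, np.float64(-4.43), -4, 1), (0.078, np.float64(-4.38), -2, 1), (0.08, np.float64(-4.27), -1, 1), (0.082, np.float64(-4.18), 0, 0), (0.084, np.float64(-4.1), 1, 0), (0.088, np.float64(-4.04), 4, 0)]
```

View pics/fin.png

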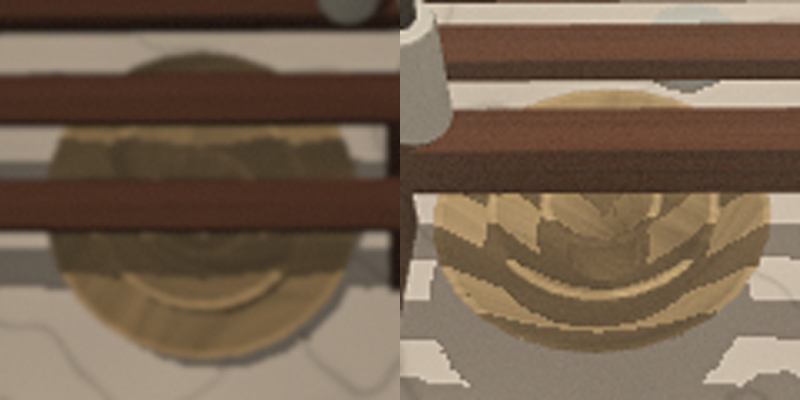

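The large bowl has not moved. The mid rim is concentric to about 1 mm at the home height (z ≈ 0.080), with the small bowl inside it. Handing in.

```bash
python3 -c "
from bench import r
print(r.job_done())"
```

```text
the job is handed in; nothing more can be done
None
```

The three bowls are nested under the riser and the job was handed in at about 26.5 s. The final images show the large bowl unmoved and the middle bowl centred in it to about 1 mm, but the hand-in returned no verdict.

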